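# Pack and lock the warranty-returns case

### The arm

A 6-joint arm with a two-finger parallel gripper is mounted at the origin on the work surface. World frame = base frame: x ahead of the robot, y to its left, z up, the work surface at z = 0. Lengths are in m, angles in rad, forces in N, time in s.
With the tool pointing down it reaches from about 0.25 to 0.725 m from the base axis. Payload 4 kg.
Tool frame: the origin (TCP) lies at the very end of the fingers, on their centre line; the grasp point (between the pads) lies bot.grasp_offset behind it (bot.grasp_offset is the distance from the TCP to the grasp point, in m); z points along the fingers, y is the direction in which the jaws open and shut (so a half turn about z gives the same grasp; the last joint's range is limited). The gripper opens to 85 mm and grips with 20 to 120 N. Pads are 22 mm wide; open, the fingers measure 114 mm over their backs; the gripper's body (76 mm by 85 mm) begins 54 mm behind the grasp point. The pads swing forward as they close: fully open they stand 13 mm farther back than shut.
Start: joints at [-1.304, 0.241, 0.005, 1.335, 0, 1.571], TCP at [0.132, -0.482, 0.199] pointing down, gripper open.
Joint ranges: [-2.72, 2.72], [-1.05, 1.87], [-1.09, 1.28], [-1.99, 2.15], [-1.42, 1.44], [-3.14, 3.14]. Speed limits (rad/s): [2.79, 2.79, 3.14, 3.14, 3.14, 3.14].

### API

Orientations are given as a unit quaternion [x, y, z, w].
In Python, from workcell import bot gives the robot as it stands. The module is installed in compiled form; this text tells all that it offers.
- The arm moves only by the shell command python3 -m jog 'ROWS' [OPENING]. ROWS is JSON, a list that holds one entry, the list of rows, each a list of 6 numbers: the shift along the tool's x, y, z in m, then the turn, a rotation vector about the tool's x, y, z in degrees. In form: [[[dx, dy, dz, wx, wy, wz], ...]]. A call has 1 to 12 rows; each row shifts and turns the pose as measured when the row begins, along the tool's axes as they then stand; what a row does not reach is not made up. A row lasts 1/8 s, in which the tool goes at most 62.5 mm and 10.7 degrees, less where a joint would pass 70% of its speed; a pose out of reach is approached as far as the arm can. A call is refused whole if a number of a shift passes 0.0625 or a number of a turn 10.7, either way. A call with a gripper value outside its range is refused whole. OPENING is the finger opening in m, from 0 to 0.0854, set as the call begins (- or left out, the last holds). The fingers move at their own pace and stop on an object; the grip force is fixed at half the most. Time passes only in rows, so rows that do not move let the fingers close. It gives the time, the measured TCP pose, the force and the opening at its end, in the units of the state.
- bot.get_obs(): the state, without advancing time (a new reading comes with each control period).
- bot.camera(name): name is "scene" or "top" or "wrist"; returns a dict with "pixels" (480x640x3 uint8, red, green, blue), "fx", "fy", "cx", "cy" (pixels), "k1" (the pictures are not rectified: a ray, as slopes to the right and down, at radius r is drawn at 1 + k1 r^2 times it, then the intrinsics apply), "rvec" (rotation vector, rad) and "tvec" (3), from world to camera coordinates, as OpenCV has them. Camera axes: x right, y down, z forward; pixel columns grow to the right and rows downward; lengths in m; the calibration is good to about 2 mm. A picture is of the moment at which its call begins. There is no depth.
- bot.job_done(): hands the job in, once; it reports no verdict.
The state is a dict: "clock": time; "joint_pos": joint angles; "joint_vel": joint speeds; "tau": joint torques, N m; "eef_pos": TCP position; "tool_rot": TCP orientation; "ft_force": force on the tool from outside, world axes, zero at the start; "ft_torque": the same for the moment, N m; "grip_width": finger opening in m.
Only numpy, scipy, OpenCV 4.12 (cv2) and the standard library are available. Lean on these libraries where they do the work, as an engineer would, in place of code of your own. Each camera call takes 0.05 s, during which the arm holds its last target. There are 200 camera calls.

### The job

Use the thin blade tool to lever up the cover of the grey returns case at the notch in its front, open the cover fully, and lay the blade back on its cloth mat. Put every worn part from the square rubber mat into the case, shut the cover completely, and only then turn the four-winged brass nut clockwise, in short arcs between its two guard pins, until it stops fully home. Do not knock over or shift the mug, the sweet jar or the water bottle.

Things in the scene. Friction and masses are not known exactly. Their poses are not given: they have to be found in the camera images.
- case: Grey sheet-metal case fixed to the counter, 160 (x) by 220 (y) mm outside, walls 6 mm thick and 60 mm high, floor 4 mm thick. Origin: centre of its underside; x points from the front wall (robot side) to the hinge side, y left, z up. An aluminium lock block stands before the front wall at x -141 to -81, y 22 to 98 mm, up to z = 80 mm, and carries the nut.
- cover_edge (a point): Middle of the cover's free edge, half-way up its 8 mm thickness. The hinge is stiff: the cover stays at whatever angle it is left, and about 2.5 N at this edge moves it. From shut it opens upward by 1.45 rad, to a stop where it is nearly upright.
- cover: The hinged cover: flat grey plate 160 x 220 x 8 mm with a paper label, flush with the case's outside faces; shut, its underside is at z = 60 mm of the case. Origin on the hinge axis (case x = 80, z = 60 mm, along the case's y), at the underside; its own x points from the free edge (x = -160 mm) to the hinge, z out of the top face. Its pitch is the opening angle.
- notch (a point): Centre of the pry notch, at the front wall's outer face: the wall's top 10 mm are cut away over 70 mm (case x = -80 mm, y -85 to -15 mm, z 50 to 60 mm), so that a blade can go in level, along the case's +x, beneath the cover's free edge.
- nut (a joint): Turn of the brass four-winged nut (rad), growing clockwise seen from above: 4.6 is fully home at a hard stop; it starts backed off, 0 to 0.6. It needs about 0.06 N m and stays where it is left. Turning it home drives a flat bolt out over the cover. At 0 the wings point along the case's x and y axes; at value q they are turned clockwise by q.
- nut_top (a point): Centre of the nut's top, on its upright axis (case x -122, y 60, z 104 mm). Four wings in a cross, 9 mm thick, 36 mm across flat tips, 20 mm tall (case z 84 to 104 mm); grip it across two tips that face away from each other. The block's top below is at z = 80 mm.
- guard_pin (a point): Top of the left one of two upright steel guard pins, 8 mm in diameter, that stand 28 mm from the nut's axis on both sides along the case's y, up to case z = 106 mm. Fingers outside the wing tips fit only while more than about 35 degrees away from the pins, so one grasp can turn the nut by about 100 degrees.
- blade: Thin blade tool, loose, 120 g, lying along its own x. Black handle 18 mm wide and high, x -65 to +20 mm; flat steel blade 26 mm wide, 3 mm thick, from x = 20 to 100 mm (the tip), at half the handle's height (9 mm above the underside). Origin: on the handle's underside near the balance point, a good place to grip across the handle.
- tool_mat: Blue cloth mat fixed on the counter, 260 x 170 x 4 mm, where the blade lies at the start and belongs afterwards. Origin: centre of its underside; its top is at z = 4 mm.
- parts_mat: Black rubber mat fixed on the counter, 190 x 190 x 4 mm, with the worn parts on it. Origin: centre of its underside. It may be on either side of the case, the blade's mat on the other.
- bearing: Worn steel bearing ring, 40 mm outside diameter, 18 mm bore, 15 mm high, standing flat. Origin: centre of its underside. May be absent (None at the start).
- tappet: Worn dark steel tappet, plain cylinder of 30 mm diameter, 28 mm high, upright. Origin: centre of its underside. May be absent (None at the start).
- bush: Worn brass bush, upright: foot flange of 36 mm diameter and 6 mm height, body of 25 mm diameter above, 27 mm high in all. Origin: centre of its underside. May be absent (None at the start).
- pulley: Worn aluminium pulley lying flat, 40 mm diameter, 20 mm high, with a groove round the middle. Origin: centre of its underside. May be absent (None at the start).
- mug: White mug, 80 mm diameter, 95 mm high; leave it alone. Origin: centre of its underside.
- jar: Glass sweet jar, 110 mm diameter, 150 mm high; leave it alone. Origin: centre of its underside.
- bottle: Clear water bottle with a blue cap, 66 mm diameter, 200 mm high; leave it alone. Origin: centre of its underside.

How it is judged:
On the way, in this order (a step that is already met when the one before it is completed fails the run):
1. the cover is levered up by the blade (angle between cover's own z axis and vertical above 0.1 rad and contact force between blade and cover above 0.3 N), for 0.1 s.
2. the cover is fully open (angle between cover's own z axis and vertical above 1.25 rad), for 0.2 s.
3. every worn part lies in the case (x of bearing in the frame of case between -0.074 and 0.074 m and y of bearing in the frame of case between -0.104 and 0.104 m and z of bearing in the frame of case between 0 and 0.056 m and x of tappet in the frame of case between -0.074 and 0.074 m and y of tappet in the frame of case between -0.104 and 0.104 m and z of tappet in the frame of case between 0 and 0.056 m and x of bush in the frame of case between -0.074 and 0.074 m and y of bush in the frame of case between -0.104 and 0.104 m and z of bush in the frame of case between 0 and 0.056 m and x of pulley in the frame of case between -0.074 and 0.074 m and y of pulley in the frame of case between -0.104 and 0.104 m and z of pulley in the frame of case between 0 and 0.056 m), for 0.3 s.
4. the cover is shut (angle between cover's own z axis and vertical below 0.06 rad), for 0.2 s.
5. the nut is fully home (value of joint nut above 4.4 rad), for 0.2 s.
At the end, for the whole second after the job is handed in: Every worn part present lies inside the case below its rim, the cover is shut (within 0.06 rad), the nut is home (beyond 4.4 of 4.6 rad), and the blade lies at rest on its cloth mat, its origin within 90 mm of the mat's centre (all of step 3 and angle between cover's own z axis and vertical below 0.06 rad and value of joint nut above 4.4 rad and horizontal distance between blade and tool_mat below 0.09 m and height (world z) of blade below 0.035 m and linear speed of blade below 0.02 m/s); the robot touches nothing.
It fails at once if the mug is knocked over or shifted (distance of mug from where it was at the start of the episode above 0.05 m or angle between mug's own z axis and vertical above 0.5 rad).
It fails at once if the jar is knocked over or shifted (distance of jar from where it was at the start of the episode above 0.05 m or angle between jar's own z axis and vertical above 0.5 rad).
It fails at once if the bottle is knocked over or shifted (distance of bottle from where it was at the start of the episode above 0.05 m or angle between bottle's own z axis and vertical above 0.5 rad).
Of bearing, tappet, bush, pulley only 2 to 3 are there at a start; the rules pass over those that are not, and their reading is None.
At some moment in a run one of bearing, tappet, bush, pulley may be knocked a few centimetres aside while the robot is not near it.
Once in a run the grip may slacken for a moment while it holds something.
It also fails if it takes over 210 s, if anything falls off the work surface, if the arm or the gripper's body presses on something with over 40 N, if the wrist force passes 120 N, or if a joint passes its speed limit or range.

## Working session

There is one attempt and no reset: what is moved stays moved. The work goes in short steps, Python scripts to look and compute and a shell command to move; the robot and the scene stay as the last step left them, time stands still between calls to the robot, and variables do not carry over. Pictures are saved under pics/ and viewed, on a budget of 14 in all, crops included, one or two more only if the job needs it, and the job is handed in when it is done.

```bash
mkdir -p pics
cat > h.py <<'E'
import numpy as np, cv2
from workcell import bot
from scipy.spatial.transform import Rotation as R
def cam(n,save=None):
    c=bot.camera(n)
    if save: cv2.imwrite('pics/'+save,c['pixels'][:,:,::-1])
    return c
def ray(c,u,v):
    x=(u-c['cx'])/c['fx'];y=(v-c['cy'])/c['fy'];rd=np.hypot(x,y);r=rd
    for _ in range(20): r=rd/(1+c['k1']*r*r)
    s=r/rd if rd>0 else 1
    Rm=cv2.Rodrigues(np.array(c['rvec'],float))[0];t=np.array(c['tvec'],float)
    return -Rm.T@t, Rm.T@np.array([x*s,y*s,1])
def onz(c,u,v,z):
    o,d=ray(c,u,v); return o+d*(z-o[2])/d[2]
def proj(c,p):
    Rm=cv2.Rodrigues(np.array(c['rvec'],float))[0];q=Rm@np.array(p)+np.array(c['tvec'],float)
    x,y=q[:2]/q[2];k=1+c['k1']*(x*x+y*y)
    return np.round([c['fx']*x*k+c['cx'],c['fy']*y*k+c['cy']],1)
def st():
    o=bot.get_obs();print('t',round(o['clock'],2),'p',np.round(o['eef_pos'],4),'q',np.round(o['tool_rot'],3),'F',np.round(o['ft_force'],1),'w',round(o['grip_width'],4));return o
def need(target,yaw=None,down=True):
    """shift in tool axes to world target; and rotvec (deg) to pointing down with jaw axis at world yaw"""
    o=bot.get_obs();Rt=R.from_quat(o['tool_rot'])
    d=Rt.inv().apply(np.array(target)-o['eef_pos'])
    print('shift mm',np.round(d*1000,1))
    if yaw is not None:
        best=None
        for k in(0,np.pi):
            y=np.array([np.cos(yaw+k),np.sin(yaw+k),0]);z=np.array([0,0,-1.]);x=np.cross(y,z)
            rv=(Rt.inv()*R.from_matrix(np.c_[x,y,z])).as_rotvec(degrees=True)
            print('turn',np.round(rv,1))
E
python3 - <<'E'
from h import *
o=st();print(bot.grasp_offset,o['joint_pos'])
for n in('scene','top'):
    c=cam(n,n+'0.png');print(n,c['fx'],c['k1'],c['rvec'],c['tvec'],ray(c,320,240))
E
```

```text
t 0.0 p [ 0.1316 -0.4816  0.1978] q [ 0.991  0.133 -0.    -0.001] F [-0.7 -0.8  0.2] w 0.0853
0.0187 [-1.30399790e+00  2.41415524e-01  3.71981658e-03  1.33517923e+00
  1.34006571e-06  1.57078852e+00]
scene 451.02863974876175 -0.05984240255082734 [ 0.7084174   2.56932646 -1.1745486 ] [ 0.53709392 -0.13630442  1.25155641] (array([0.99860518, 0.60971311, 0.71026743]), array([-0.37293675, -0.64728134, -0.66523553]))
top 586.6702737349841 0.013902654854345187 [ 2.19871335 -2.19809878  0.10103596] [-0.01098374  0.62067384  1.31417675] (array([0.53018944, 0.02127855, 1.35309407]), array([ 0.07578485, -0.03475422, -0.99660866]))
```

View pics/scene0.png

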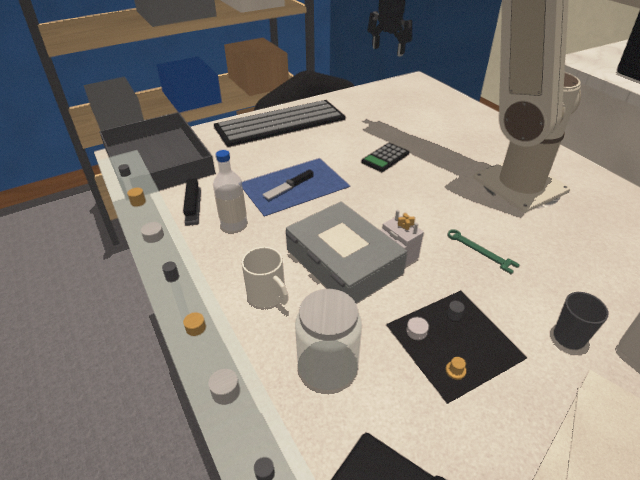

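View pics/top0.png

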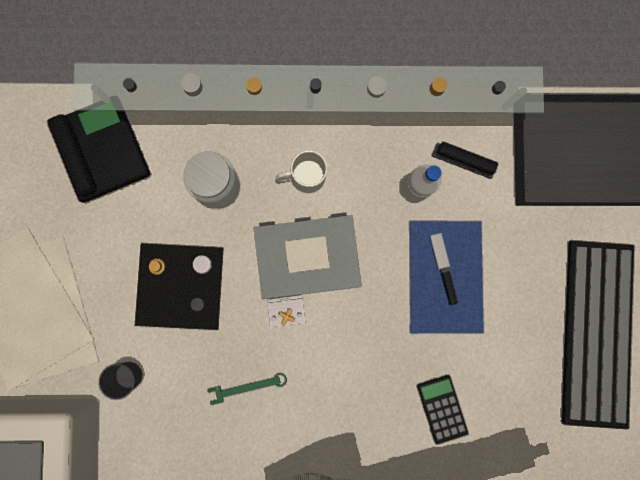

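The scene view shows the case, the blade on the blue mat and three parts on the black mat: bush, pulley and tappet. In the top view, the case corners are about (254,226), (354,215), (361,287) and (264,298). The nut is at (287,316), the blade handle at (447,288), the bush at (157,267), the pulley at (202,264) and the tappet at (197,305).

Run:
```python
from h import *
c=cam('top');im=c['pixels'];hsv=cv2.cvtColor(im,cv2.COLOR_RGB2HSV)
def box(x0,y0,x1,y1):
    m=np.zeros(im.shape[:2],np.uint8);m[y0:y1,x0:x1]=255;return m
def blobs(m,name,z,k=1,amin=20):
    cs,_=cv2.findContours(m,cv2.RETR_EXTERNAL,cv2.CHAIN_APPROX_NONE)
    cs=sorted(cs,key=cv2.contourArea,reverse=True)[:k]
    for q in cs:
        r=cv2.minAreaRect(q);M=cv2.moments(q)
        print(name,'area',M['m00'],'cen',np.round([M['m10']/M['m00'],M['m01']/M['m00']],1),'w',np.round(onz(c,M['m10']/M['m00'],M['m01']/M['m00'],z),4))
        b=cv2.boxPoints(r);W=np.array([onz(c,*p,z)[:2] for p in b]);print('  box',np.round(b,1).tolist(),np.round(W,4).tolist(),'centre',np.round(W.mean(0),4),'sides',np.round([np.linalg.norm(W[1]-W[0]),np.linalg.norm(W[2]-W[1])],4),'ang',np.round(np.degrees(np.arctan2(*(W[1]-W[0])[::-1])),1))
print(hsv[280,280],hsv[240,270],hsv[313,272],hsv[270,230])
H,S,V=hsv[...,0],hsv[...,1],hsv[...,2]
m=((S<45)&(V>85)&(V<150)).astype(np.uint8)*255&box(240,205,375,300)
m=cv2.morphologyEx(m,cv2.MORPH_OPEN,np.ones((3,3)));blobs(m,'cover',.068)
m=((H>8)&(H<28)&(S>120)&(V>80)).astype(np.uint8)*255
blobs(m&box(270,300,305,330),'nut',.104);blobs(m&box(140,250,180,290),'bush',.02)
mat=box(412,224,480,330);
blobs(((V<60)).astype(np.uint8)*255&mat,'handle',.02);blobs(((S<60)&(V>110)).astype(np.uint8)*255&mat,'steel',.014)
pm=box(142,249,217,323);blobs(((V>100)&(S<60)).astype(np.uint8)*255&pm,'pulley',.02)
print(hsv[305,197],hsv[290,180]);blobs((V>45).astype(np.uint8)*255&box(180,285,215,322),'tappet',.028)
blobs(((H>100)&(H<130)&(S>120)).astype(np.uint8)*255&box(400,210,495,340),'bluemat',.004)
```

```text
[ 26  15 120] [ 26  14 128] [ 10  24 191] [ 20  39 188]
cover area 7179.0 cen [306.9 256.8] w [0.5909 0.0052 0.068 ]
  box [[252.3000030517578, 226.60000610351562], [352.5, 214.1999969482422], [361.5, 287.3999938964844], [261.29998779296875, 299.79998779296875]] [[0.6573, 0.1251], [0.6851, -0.0954], [0.5239, -0.1144], [0.4972, 0.1044]] centre [0.5909 0.0049] sides [0.2222 0.1623] ang -82.8
nut area 92.5 cen [286.5 316. ] w [0.4639 0.0489 0.104 ]
  box [[278.3999938964844, 311.3999938964844], [290.6000061035156, 308.3999938964844], [293.6000061035156, 320.6000061035156], [281.3999938964844, 323.6000061035156]] [[0.4736, 0.066], [0.48, 0.0402], [0.4543, 0.0337], [0.4479, 0.0595]] centre [0.4639 0.0498] sides [0.0266 0.0265] ang -76.1
bush area 184.0 cen [156.3 266.2] w [0.5719 0.3443 0.02  ]
  box [[149.0, 274.0], [149.0, 258.0], [164.0, 258.0], [164.0, 274.0]] [[0.5542, 0.3603], [0.5903, 0.361], [0.5903, 0.3274], [0.5542, 0.3268]] centre [0.5723 0.3439] sides [0.0361 0.0336] ang 1.1
handle area 260.5 cen [448.8 287.2] w [ 0.5241 -0.3185  0.02  ]
  box [[439.3999938964844, 269.39999389
[... 773 characters left out ...]
5971, 0.2624], [0.5972, 0.2241], [0.5564, 0.2236]] centre [0.5768 0.243 ] sides [0.0407 0.0383] ang 0.8
[10 11 71] [30 20 26]
tappet area 121.0 cen [196.9 304. ] w [0.487  0.2508 0.028 ]
  box [[191.0, 298.0], [203.0, 298.0], [203.0, 310.0], [191.0, 310.0]] [[0.5004, 0.2641], [0.5004, 0.2374], [0.4736, 0.237], [0.4737, 0.2637]] centre [0.487  0.2505] sides [0.0267 0.0267] ang -90.1
bluemat area 2.5 cen [411.6 306.3] w [ 0.4802 -0.2361  0.004 ]
  box [[408.8999938964844, 300.70001220703125], [411.0, 300.0], [414.0, 309.0], [411.8999938964844, 309.70001220703125]] [[0.4931, -0.23], [0.4947, -0.2349], [0.4741, -0.2416], [0.4725, -0.2367]] centre [ 0.4836 -0.2358] sides [0.0051 0.0216] ang -71.8
```

```bash
python3 -m jog '[[[0.056,-0.0065,0,0,0,0],[0.056,-0.0065,0,0,0,0],[0.056,-0.0065,0,0,0,0],[0.056,-0.0065,0,0,0,0],[0.056,-0.0065,0,0,0,0],[0.056,-0.0065,0,0,0,0],[0.056,-0.0065,0,0,0,0],[0.056,-0.0065,0,0,0,0]]]' 0.0854
python3 -m jog '[[[0,0,0,0,0,-10.7],[0,0,0,0,0,-10.7],[0,0,0,0,0,-10.7],[0,0,0,0,0,-10.7],[0,0,0,0,0,-10.7],[0,0,0,0,0,-10.7],[0,0,0,0,0,-10.7],[0,0,0,0,0,-10.7],[0,0,0,0,0,-10.7]]]'
python3 -m jog '[[[0,0,0,0,0,-10.7],[0,0,0,0,0,-10.7],[0,0,0,0,0,-10.7],[0,0,0,0,0,-10.7],[0,0,0,0,0,-10.7],[0,0,0,0,0,-10.7],[0,0,0,0,0,-10.7],[0,0,0,0,0,-10.7],[0,0,0,0,0,0]]]'
python3 - <<'E'
from h import *
o=st();print(np.round(o['joint_pos'],3));need([.55,-.314,.12],np.radians(14-90))
c=cam('wrist','w1.png')
print([ (proj(c,p)) for p in ([.55,-.314,.022],[.6477,-.2914,.013],[.4863,-.3285,.022])])
c=cam('top');print(onz(c,410,221,.004),onz(c,482,222,.004),onz(c,484,332,.004),onz(c,410,332,.004))
E
```

```text
clock: 1.15
eef_pos: [0.5586, -0.3125, 0.1948]
tool_rot: [0.992, 0.127, -0.002, -0.002]
ft_force: [0.0, -0.8, -0.2]
grip_width: 0.0851
clock: 2.28
eef_pos: [0.5612, -0.3067, 0.1858]
tool_rot: [0.562, 0.827, -0.0, -0.009]
ft_force: [-0.2, 0.2, 0.8]
grip_width: 0.0852
clock: 3.4
eef_pos: [0.5587, -0.3054, 0.1798]
tool_rot: [-0.152, 0.988, 0.009, -0.011]
ft_force: [1.1, 0.9, -0.5]
grip_width: 0.0854
t 3.4 p [ 0.5587 -0.3054  0.1798] q [-0.152  0.988  0.009 -0.011] F [ 1.1  0.9 -0.5] w 0.0854
[-5.01e-01  5.56e-01  4.26e-01  1.47e+00  1.00e-03 -8.06e-01]
shift mm [ 9.7 -6.9 59.9]
turn [   1.8    1.9 -176.5]
turn [ 1.2 -1.1  3.5]
[array([307.1, 208.3]), array([300.1, 306.1]), array([312.7, 133.2])]
[ 0.67725299 -0.23474864  0.004     ] [ 0.67522244 -0.40266732  0.004     ] [ 0.42150349 -0.40207011  0.004     ] [ 0.42176479 -0.23169539  0.004     ]
```

View pics/w1.png

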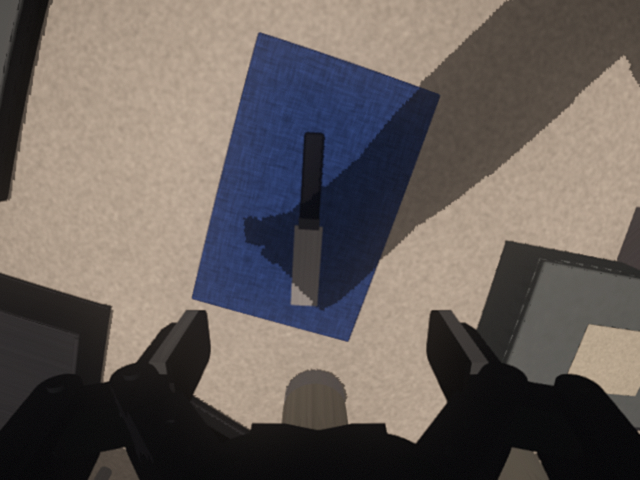

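The wrist view shows the handle from (314,133) to (311,226) and the blade tip at (304,305), within 4 px of my predictions. I'll go down and grip.

```bash
python3 -m jog '[[[0.01,-0.007,0.03,1.2,-1.1,3.5],[0,0,0.04,0,0,0],[0,0,0.04,0,0,0],[0,0,0,0,0,0]]]'
python3 - <<'E'
from h import *
st();need([.55,-.314,.007],np.radians(14-90))
E
```

```text
clock: 4.0
eef_pos: [0.5512, -0.3154, 0.0683]
tool_rot: [-0.116, 0.993, -0.001, 0.001]
ft_force: [-0.9, 0.1, -0.1]
grip_width: 0.0855
t 4.0 p [ 0.5512 -0.3154  0.0683] q [-0.116  0.993 -0.001  0.001] F [-0.9  0.1 -0.1] w 0.0855
shift mm [ 1.   1.8 61.3]
turn [  0.2   0.2 179.3]
turn [-0.1  0.1 -0.7]
```

```bash
python3 -m jog '[[[0.001,0.001,0.03,0,0,-0.5],[0,0,0.022,0,0,0],[0,0,0.008,0,0,0],[0,0,0,0,0,0]]]'
python3 -m jog '[[[0,0,0,0,0,0],[0,0,0,0,0,0],[0,0,0,0,0,0],[0,0,0,0,0,0],[0,0,0,0,0,0],[0,0,0,0,0,0]]]' 0
python3 -m jog '[[[0,0,-0.03,0,0,0],[0,0,-0.05,0,0,0],[0,0,-0.04,0,0,0],[0,0,-0.03,0,0,0],[0,0,0,0,0,0]]]'
python3 - <<'E'
from h import *
o=st();print(np.round(o['joint_pos'],3))
c=cam('wrist','w2.png')
E
```

```text
clock: 4.5
eef_pos: [0.5555, -0.3177, 0.0149]
tool_rot: [-0.118, 0.993, -0.005, 0.006]
ft_force: [0.8, 0.2, 0.5]
grip_width: 0.0853
clock: 5.25
eef_pos: [0.558, -0.3191, 0.0192]
tool_rot: [-0.118, 0.993, -0.007, 0.008]
ft_force: [0.9, 0.7, -0.4]
grip_width: 0.0001
clock: 5.88
eef_pos: [0.5542, -0.3169, 0.1717]
tool_rot: [-0.118, 0.993, -0.005, 0.007]
ft_force: [-0.6, -0.9, -0.3]
grip_width: -0.0001
t 5.88 p [ 0.5542 -0.3169  0.1717] q [-0.118  0.993 -0.005  0.007] F [-0.6 -0.9 -0.3] w -0.0001
[-5.190e-01  5.180e-01  3.420e-01  1.378e+00 -1.000e-03 -7.550e-01]
```

View pics/w2.png

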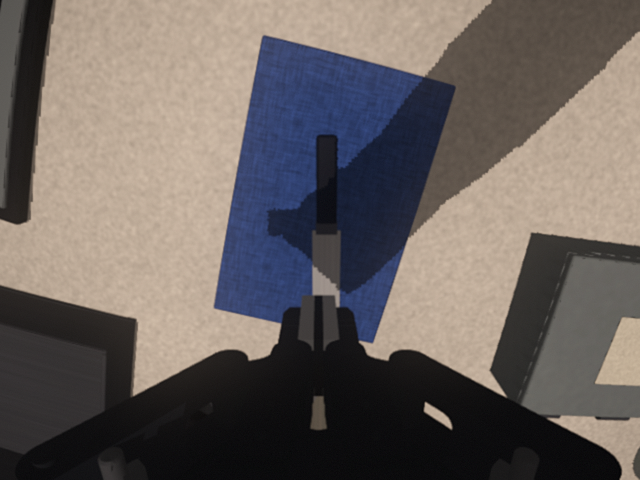

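The fingers closed above the handle, because the pose drifted up during the still rows. The blade hasn't moved. I'll go again lower, with a downward bias while closing.

```bash
python3 -m jog '[[[0,0,0.04,0,0,0],[0,0,0.04,0,0,0],[0,0,0.02,0,0,0],[0,0,0,0,0,0],[0,0,0.0,0,0,0]]]' 0.0854
python3 - <<'E'
from h import *
st();need([.55,-.314,.006],np.radians(14-90))
c=cam('wrist');im=cv2.cvtColor(c['pixels'],cv2.COLOR_RGB2HSV)
print([ (proj(c,p)) for p in ([.55,-.314,.022],[.6477,-.2914,.013],[.4863,-.3285,.022])])
m=(im[...,2]<52).astype(np.uint8)*255;m[:, :200]=0;m[:,430:]=0;m[260:]=0
cs,_=cv2.findContours(m,cv2.RETR_EXTERNAL,cv2.CHAIN_APPROX_NONE)
for q in sorted(cs,key=cv2.contourArea)[-3:]: 
    r=cv2.minAreaRect(q);print(cv2.contourArea(q),r,np.round(onz(c,*r[0],.022),4),[np.round(onz(c,*p,.022)[:2],4).tolist() for p in cv2.boxPoints(r)])
E
```

```text
clock: 6.55
eef_pos: [0.5502, -0.3146, 0.0596]
tool_rot: [-0.118, 0.993, -0.001, 0.001]
ft_force: [-0.4, -0.2, 1.6]
grip_width: 0.0856
t 6.55 p [ 0.5502 -0.3146  0.0596] q [-0.118  0.993 -0.001  0.001] F [-0.4 -0.2  1.6] w 0.0856
shift mm [ 0.1  0.7 53.6]
turn [1.000e-01 2.000e-01 1.795e+02]
turn [-0.1  0.1 -0.5]
[array([317.7, 261.9]), array([316.5, 390.8]), array([319.2, 149.8])]
3292.0 ((321.9999694824219, 202.99996948242188), (111.99998474121094, 29.999996185302734), 90.0) [ 0.5148 -0.32    0.022 ] [[0.4864, -0.3354], [0.4825, -0.3194], [0.5455, -0.3033], [0.5497, -0.3206]]
```

```bash
python3 -m jog '[[[0,0,0.025,0,0,0],[0,0,0.02,0,0,0],[0,0,0.008,0,0,0],[-0.001,0,0.006,0,0,0]]]'
python3 -m jog '[[[-0.002,0,0.003,-0.2,0.2,0]]]'
```

```text
clock: 7.1
eef_pos: [0.5554, -0.3169, 0.005]
tool_rot: [-0.118, 0.993, -0.004, 0.005]
ft_force: [0.3, 0.8, -0.3]
grip_width: 0.0854
clock: 7.22
eef_pos: [0.5578, -0.3166, 0.0025]
tool_rot: [-0.118, 0.993, -0.003, 0.004]
ft_force: [0.5, 0.2, 0.3]
grip_width: 0.0852
```

```bash
python3 -m jog '[[[0.004,-0.001,-0.0015,0,0,0],[0.003,-0.001,-0.0005,0,0,0],[0,0,0.0005,0,0,0],[0,0,0.0005,0,0,0],[0,0,0.0005,0,0,0],[0,0,0.0005,0,0,0]]]' 0
python3 -m jog '[[[0,0,-0.002,0,0,0],[0,0,-0.01,0,0,0],[0,0,-0.03,0,0,0],[0,0,-0.05,0,0,0],[0,0,-0.02,0,0,0],[0,0,0,0,0,0]]]'
```

```text
clock: 7.98
eef_pos: [0.5523, -0.3212, 0.0044]
tool_rot: [-0.118, 0.993, -0.004, 0.005]
ft_force: [0.2, -0.8, 0.5]
grip_width: 0.0003
clock: 8.72
eef_pos: [0.5514, -0.3204, 0.1218]
tool_rot: [-0.118, 0.993, -0.004, 0.005]
ft_force: [-0.0, -0.4, 0.0]
grip_width: -0.0002
```

Run:
```python
from h import *
cam('wrist','w3.png')
c=cam('scene');im=c['pixels'][120:300,140:440];cv2.imwrite('pics/s3.png',cv2.resize(im,None,fx=2.5,fy=2.5)[:,:,::-1])
```

```text
(no output)
```

View pics/w3.png

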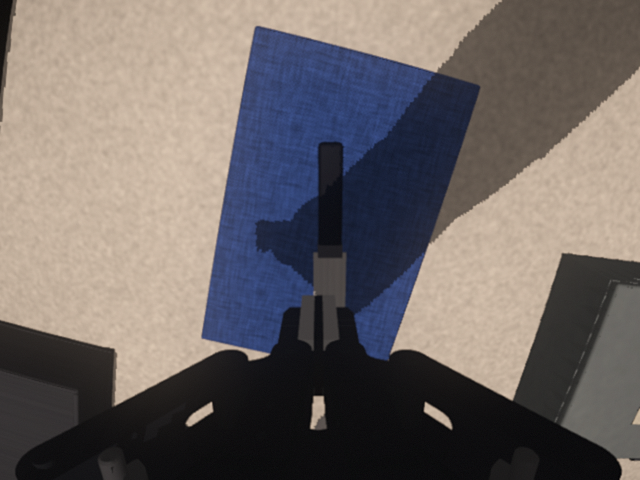

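View pics/s3.png

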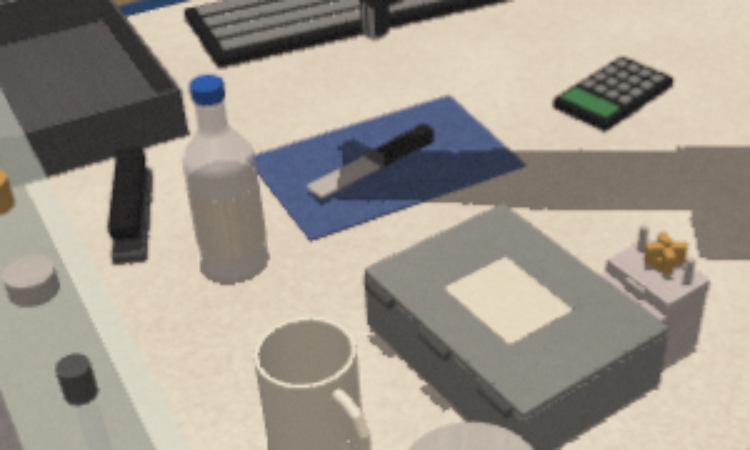

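Run:
```python
from h import *
o=st();p=o['eef_pos']
for n in('scene','top','wrist'):
    c=cam(n,n+'5.png');print(n,'tcp',proj(c,p),'floor below',proj(c,[p[0],p[1],0]),'cam at',np.round(ray(c,320,240),3).tolist())
```

```text
t 8.82 p [ 0.5502 -0.3197  0.1194] q [-0.118  0.993 -0.003  0.004] F [-0.3 -0.4 -0.3] w 0.0001
scene tcp [290.2 146.2] floor below [292.2 184.3] cam at [[0.999, 0.61, 0.71], [-0.373, -0.647, -0.665]]
top tcp [461.1 275. ] floor below [446.9 275.9] cam at [[0.53, 0.021, 1.353], [0.076, -0.035, -0.997]]
wrist tcp [314.5 290.3] floor below [316.6 228.6] cam at [[0.474, -0.335, 0.292], [0.278, 0.067, -0.958]]
```

View pics/top5.png

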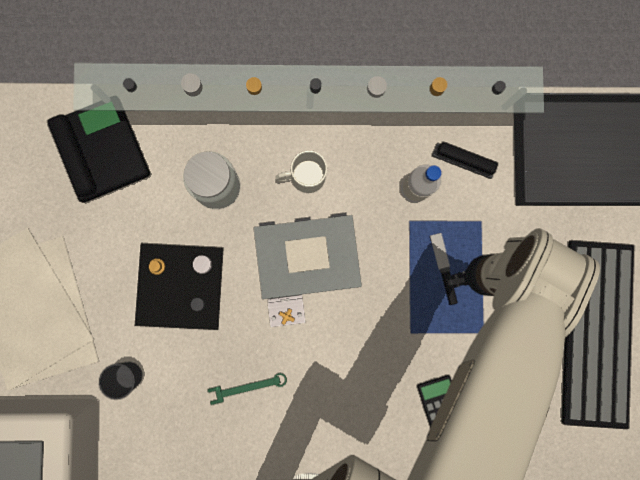

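Run:
```python
import cv2
im=cv2.imread('pics/scene5.png')[60:220,220:370];im=cv2.resize(im,None,fx=4,fy=3.7,interpolation=cv2.INTER_CUBIC);
w=cv2.imread('pics/wrist5.png')[180:400,220:420]
cv2.imwrite('pics/s6.png',im)
```

```text
(no output)
```

View pics/s6.png

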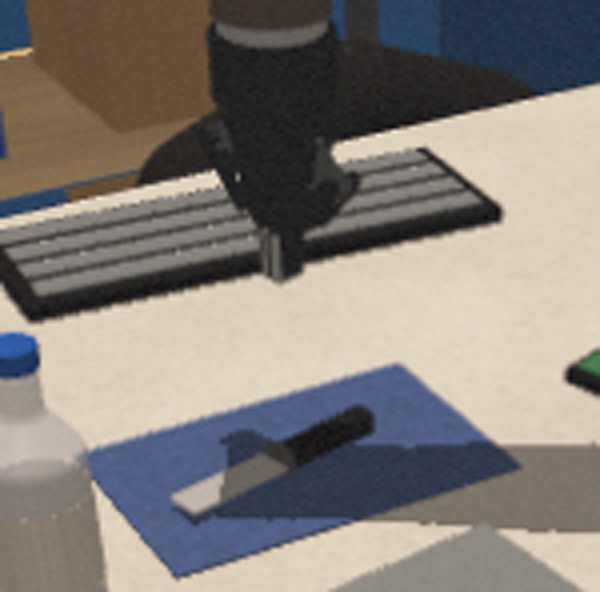

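Run:
```python
from h import *
o=st();p=o['eef_pos'];Rt=R.from_quat(o['tool_rot'])
c=cam('scene')
for q in([.677,-.235,.004],[.675,-.403,.004],[.4215,-.402,.004],[.4218,-.232,.004],[.55,-.314,.022],[.4863,-.3285,.022]): print(proj(c,q))
w=cam('wrist')
for s in(0,.01,.02,.03,.04):
    print(s,'scene',[proj(c,p+Rt.apply([dx,0,-s])).tolist() for dx in(-.011,.011)],'wrist',[proj(w,p+Rt.apply([dx,0,-s])).tolist() for dx in(-.011,.011)])
```

```text
t 8.97 p [ 0.549  -0.319   0.1173] q [-0.118  0.993 -0.002  0.002] F [-0.1 -0.4 -0.3] w 0.0003
[263.  214.2]
[238.2 181.4]
[317.8 157.1]
[348.7 185.3]
[292.9 178.6]
[310.8 169.6]
0 scene [[287.5, 148.4], [294.0, 145.4]] wrist [[316.3, 307.1], [316.2, 266.8]]
0.01 scene [[287.3, 145.0], [293.8, 142.0]] wrist [[316.2, 316.3], [316.1, 274.3]]
0.02 scene [[287.2, 141.5], [293.7, 138.6]] wrist [[316.0, 326.6], [316.0, 282.6]]
0.03 scene [[287.0, 138.0], [293.5, 135.1]] wrist [[315.9, 338.0], [315.8, 291.9]]
0.04 scene [[286.8, 134.5], [293.4, 131.6]] wrist [[315.7, 350.7], [315.7, 302.4]]
```

The scene and wrist views agree that the real fingertips sit about 31 mm behind the reported TCP. That explains the empty grips, so I'll descend to a reading of about -0.025 with force checks.

```bash
python3 -m jog '[[[0,-0.004,0.04,0,0,0],[0,0,0.04,0,0,0],[0,0,0.025,0,0,0],[0,0,0.015,0,0,0],[0,0,0.005,0,0,0]]]' 0.0854
python3 - <<'E'
from h import *
st();need([.55,-.314,-.025],np.radians(14-90))
E
```

```text
clock: 9.7
eef_pos: [0.5501, -0.3232, -0.0133]
tool_rot: [-0.118, 0.993, -0.001, 0.001]
ft_force: [0.4, 0.3, 0.1]
grip_width: 0.085
t 9.7 p [ 0.5501 -0.3232 -0.0133] q [-0.118  0.993 -0.001  0.001] F [0.4 0.3 0.1] w 0.085
shift mm [-2.   8.9 11.7]
turn [  0.2   0.2 179.5]
turn [-0.1  0.1 -0.5]
```

```bash
python3 -m jog '[[[-0.001,0.006,0.006,0,0,0],[-0.001,0.003,0.005,0,0,0],[0,0,0.002,0,0,0]]]'
python3 -m jog '[[[0,0,0.001,0,0,0],[0,0,0.0005,0,0,0],[0,0,0.0005,0,0,0],[0,0,0.0005,0,0,0],[0,0,0.0005,0,0,0]]]' 0
```

```text
clock: 10.07
eef_pos: [0.5515, -0.3139, -0.0251]
tool_rot: [-0.118, 0.993, -0.002, 0.003]
ft_force: [0.9, -0.8, -0.1]
grip_width: 0.0854
clock: 10.7
eef_pos: [0.553, -0.3148, -0.0258]
tool_rot: [-0.118, 0.993, -0.003, 0.004]
ft_force: [-1.5, 0.5, 2.1]
grip_width: 0.0167
```

```bash
python3 -m jog '[[[0,0,-0.01,0,0,0],[0,0,-0.02,0,0,0],[0,0,-0.04,0,0,0],[0,0,-0.04,0,0,0],[0,0,-0.03,0,0,0],[0,0,0,0,0,0]]]'
python3 - <<'E'
from h import *
st();need([.389,-.071,.10],np.radians(7.2-90))
c=cam('wrist','w7.png')
E
```

```text
clock: 11.45
eef_pos: [0.5501, -0.3135, 0.1175]
tool_rot: [-0.118, 0.993, -0.002, 0.002]
ft_force: [0.3, -0.1, -1.3]
grip_width: 0.0163
t 11.45 p [ 0.5501 -0.3135  0.1175] q [-0.118  0.993 -0.002  0.002] F [ 0.3 -0.1 -1.3] w 0.0163
shift mm [100.  273.5  16. ]
turn [  -0.3   -0.3 -173.7]
turn [-0.2  0.2  6.3]
```

View pics/w7.png

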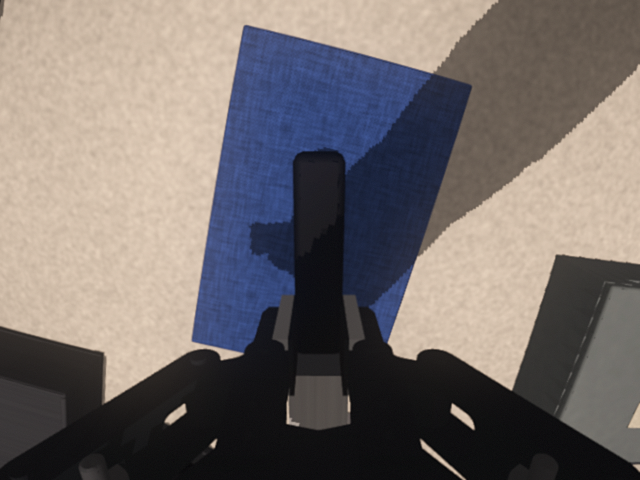

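The blade is held straight and centred, with the handle end at (320,152) and the tip at (320,427). I'll carry it to in front of the notch.

```bash
python3 -m jog '[[[0.02,0.045,0,0,0,0],[0.02,0.055,0,0,0,0],[0.02,0.055,0,0,0,0],[0.02,0.055,0,0,0,0],[0.02,0.05,0,0,0,0],[0,0.012,0,0,0,3],[0,0,0,0,0,3.2],[0,0,0,0,0,0]]]'
python3 - <<'E'
from h import *
o=st();need([.389,-.071,.10],np.radians(7.2-90));print(np.round(o['joint_pos'],2))
c=cam('wrist');p=o['eef_pos'];Rt=R.from_quat(o['tool_rot'])
for uv,z in(((320,427),.039),((320,152),.048)): print('blade in tool mm',np.round(Rt.inv().apply(onz(c,*uv,p[2]+z)-p)*1000,1))
E
```

```text
clock: 12.5
eef_pos: [0.3699, -0.0615, 0.099]
tool_rot: [-0.063, 0.998, 0.005, -0.013]
ft_force: [0.2, -0.8, -2.1]
grip_width: 0.0168
t 12.5 p [ 0.3699 -0.0615  0.099 ] q [-0.063  0.998  0.005 -0.013] F [ 0.2 -0.8 -2.1] w 0.0168
shift mm [-17.7 -11.8  -1.6]
turn [ -2.3  -1.  180. ]
turn [ 0.6 -1.5 -0. ]
[-0.17  0.1  -0.45  1.06  0.   -0.29]
blade in tool mm [-50.7   1.7 -40.3]
blade in tool mm [ 69.1   1.4 -46.2]
```

```bash
python3 -m jog '[[[-0.018,-0.010,0.02,0.6,-1.5,0],[0,0,0.03,0,0,0],[0,0,0.025,0,0,0],[0,0,0,0,0,0],[0,0,0,0,0,0]]]'
python3 - <<'E'
from h import *
o=st();need([.393,-.0705,.0155],np.radians(7.2-90))
c=cam('scene');im=c['pixels'][170:310,280:460];cv2.imwrite('pics/s8.png',cv2.resize(im,None,fx=4,fy=4,interpolation=cv2.INTER_CUBIC)[:,:,::-1])
E
```

```text
clock: 13.18
eef_pos: [0.3888, -0.0705, 0.0198]
tool_rot: [-0.063, 0.998, 0.0, -0.001]
ft_force: [-0.1, 0.2, -2.3]
grip_width: 0.0166
t 13.18 p [ 0.3888 -0.0705  0.0198] q [-0.063  0.998  0.    -0.001] F [-0.1  0.2 -2.3] w 0.0166
shift mm [-4.2 -0.5  4.3]
turn [ 1.0e-01  1.0e-01 -1.8e+02]
turn [ 0.1 -0.1  0. ]
```

View pics/s8.png

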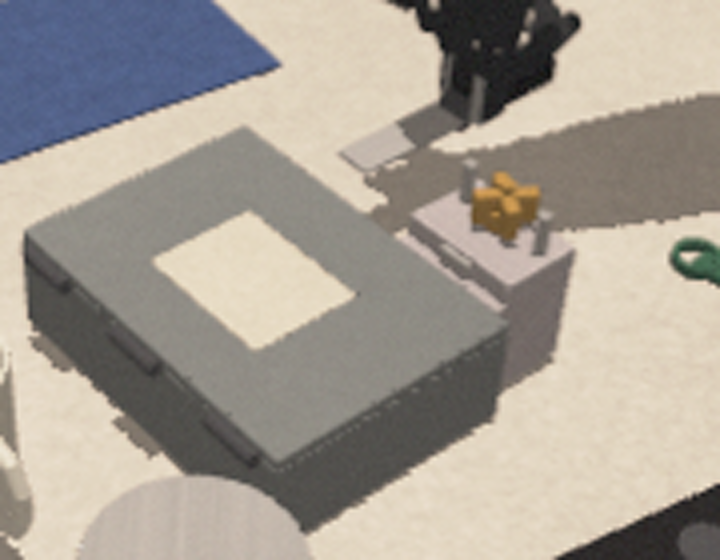

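Run:
```python
from h import *
c=cam('scene');ux=np.array([.992,.1253,0]);uy=np.array([-.1253,.992,0])
p=np.array([.3888,-.0705,.0588])+.096*ux
for z in(-.008,0,.008): print(z,[((proj(c,p+s*.013*uy+[0,0,z])-[280,170])*4).tolist() for s in(-1,1)])
```

```text
-0.008 [[334.79999999999995, 160.79999999999995], [364.0, 182.39999999999998]]
0 [[335.5999999999999, 150.0], [365.20000000000005, 171.60000000000002]]
0.008 [[336.4000000000001, 139.20000000000005], [366.0, 160.79999999999995]]
```

The blade is within about 2 mm of the expected height and position: the tip corners are at crop (340,152) and (372,172). I'll lower to notch height and insert.

```bash
python3 -m jog '[[[-0.003,0,0.003,0,0,0],[0,0,0.002,0,0,0],[0,0,0,0,0,0]]]'
python3 -m jog '[[[-0.015,0,0,0,0,0],[-0.02,0,0,0,0,0],[0,0,0,0,0,0]]]'
python3 - <<'E'
from h import *
o=st();need([.3888+.07*.992,-.0705+.07*.1253,.0155],np.radians(7.2-90))
E
```

```text
clock: 13.65
eef_pos: [0.394, -0.0704, 0.0165]
tool_rot: [-0.063, 0.998, -0.0, 0.002]
ft_force: [-0.7, 0.1, -1.8]
grip_width: 0.0164
clock: 14.02
eef_pos: [0.4322, -0.0658, 0.0172]
tool_rot: [-0.063, 0.998, -0.0, 0.003]
ft_force: [-0.9, 0.2, -3.0]
grip_width: 0.0168
t 14.03 p [ 0.4322 -0.0658  0.0172] q [-0.063  0.998 -0.     0.003] F [-0.9  0.2 -3. ] w 0.0168
shift mm [-26.4   0.7   1.9]
turn [-6.0e-01 -1.0e-01 -1.8e+02]
turn [-0.1  0.4  0. ]
```

```bash
python3 -m jog '[[[-0.012,0.0005,0.002,0,0.4,0],[-0.012,0,0.001,0,0.2,0],[0,0,0.0005,0,0.1,0]]]'
python3 -m jog '[[[0,0,-0.006,0,0,0],[0,0,-0.008,0,0,0],[0,0,-0.008,0,0,0],[0,0,-0.008,0,0,0]]]'
```

```text
clock: 14.4
eef_pos: [0.4558, -0.062, 0.0133]
tool_rot: [-0.063, 0.998, -0.001, -0.004]
ft_force: [1.0, -0.8, 0.4]
grip_width: 0.0161
clock: 14.9
eef_pos: [0.4533, -0.0618, 0.044]
tool_rot: [-0.063, 0.998, -0.0, -0.006]
ft_force: [1.0, 0.4, -4.5]
grip_width: 0.0161
```

Contact force shows the cover is being levered up. Now I'll follow the arc.

```bash
python3 -m jog '[[[-0.0055,0,-0.012,0,0.3,0],[-0.0055,0,-0.012,0,0.2,0],[-0.0055,0,-0.012,0,0.2,0],[-0.008,0,-0.010,0,0.2,0],[-0.008,0,-0.010,0,0,0],[-0.008,0,-0.010,0,0,0]]]'
python3 - <<'E'
from h import *
def tip(o):
    p=o['eef_pos']+R.from_quat(o['tool_rot']).apply([-.096,0,-.0405]);d=p-[.5909,.0049,0]
    x=d[0]*.992+d[1]*.1253-.08;z=d[2]-.06;print('tip rel hinge',x,z,'r',np.hypot(x,z),'theta',np.arctan2(z,-x))
tip(st())
c=cam('scene');im=c['pixels'][100:310,220:460];cv2.imwrite('pics/s9.png',cv2.resize(im,None,fx=2.5,fy=2.5,interpolation=cv2.INTER_CUBIC)[:,:,::-1])
E
```

```text
clock: 15.65
eef_pos: [0.4845, -0.0572, 0.1101]
tool_rot: [-0.062, 0.998, -0.001, -0.025]
ft_force: [-1.7, -0.9, -2.8]
grip_width: 0.0163
t 15.65 p [ 0.4845 -0.0572  0.1101] q [-0.062  0.998 -0.001 -0.025] F [-1.7 -0.9 -2.8] w 0.0163
tip rel hinge -0.0954373394612366 0.08577614351789345 r 0.1283192602855922 theta 0.7321346986928322
```

View pics/s9.png

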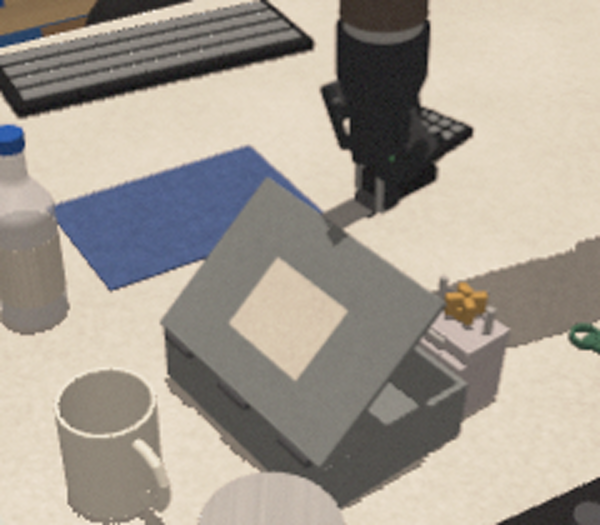

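Cover is at about 0.73 rad and follows the blade. Continuing.

```bash
python3 -m jog '[[[-0.012,0,-0.008,0,-0.5,0],[-0.012,0,-0.007,0,-0.5,0],[-0.012,0,-0.006,0,-0.5,0],[-0.012,0,-0.005,0,-0.5,0],[-0.012,0,-0.003,0,-0.5,0],[-0.008,0,-0.001,0,0,0]]]'
cat >> h.py <<'E'
def tip(o):
    p=o['eef_pos']+R.from_quat(o['tool_rot']).apply([-.096,0,-.0405]);d=p-[.5909,.0049,0]
    x=d[0]*.992+d[1]*.1253-.08;z=d[2]-.06;print('tip rel hinge',x,z,'r',np.hypot(x,z),'theta',np.arctan2(z,-x))
E
python3 -c "from h import *;tip(st())"
```

```text
clock: 16.45
eef_pos: [0.5588, -0.048, 0.1417]
tool_rot: [-0.062, 0.998, 0.0, 0.0]
ft_force: [-3.0, -0.5, -1.4]
grip_width: 0.0164
t 16.45 p [ 0.5588 -0.048   0.1417] q [-0.062  0.998  0.     0.   ] F [-3.  -0.5 -1.4] w 0.0164
tip rel hinge -0.022472041638017276 0.12225452035080114 r 0.12430269667865308 theta 1.3890119574651791
```

```bash
python3 -m jog '[[[-0.006,0,0,0,0,0],[-0.003,0,0,0,0,0]]]'
python3 -m jog '[[[0.02,0,0,0,0,0],[0.04,0,0,0,0,0],[0.04,0,0,0,0,0],[0,0,0,0,0,0]]]'
python3 - <<'E'
from h import *
o=st();need([.553,-.315,.08],np.radians(14-90))
c=cam('scene','s10.png');cam('wrist','w10.png')
E
```

```text
clock: 16.7
eef_pos: [0.5662, -0.0471, 0.1414]
tool_rot: [-0.062, 0.998, 0.0, -0.002]
ft_force: [-13.5, -1.4, 3.1]
grip_width: 0.0162
clock: 17.2
eef_pos: [0.4681, -0.0594, 0.1415]
tool_rot: [-0.062, 0.998, 0.0, 0.0]
ft_force: [0.1, -0.4, -0.3]
grip_width: 0.0165
t 17.2 p [ 0.4681 -0.0594  0.1415] q [-0.062  0.998  0.     0.   ] F [ 0.1 -0.4 -0.3] w 0.0165
shift mm [ -52.3 -264.2   61.4]
turn [ 1.000e-01 -0.000e+00  1.732e+02]
turn [ 0.   0.1 -6.8]
```

View pics/s10.png

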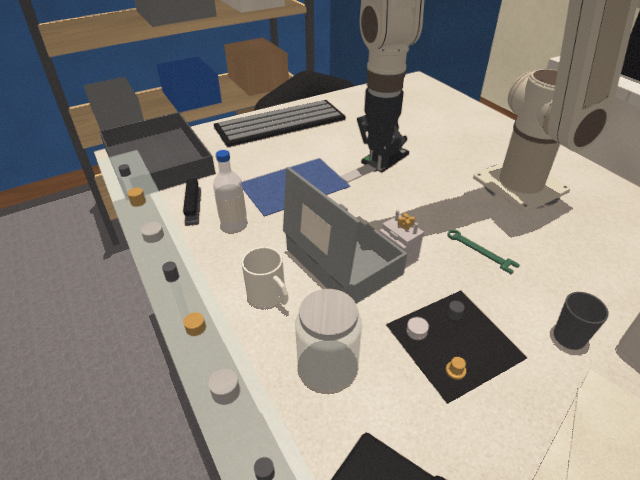

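Cover is fully open against its stop and the blade is still held. I'll take it back to the mat.

```bash
python3 -m jog '[[[0,-0.04,0,0,0,0],[0,-0.055,0,0,0,0],[0,-0.055,0,0,0,0],[-0.01,-0.055,0,0,0,0],[-0.02,-0.045,0.01,0,0,0],[-0.015,-0.012,0.02,0,0,-3],[0,0,0.02,0,0,-3.5],[0,0,0,0,0,0]]]'
python3 - <<'E'
from h import *
st();need([.553,-.315,-.025],np.radians(14-90))
E
```

```text
clock: 18.3
eef_pos: [0.5695, -0.326, 0.0923]
tool_rot: [-0.123, 0.992, -0.004, 0.012]
ft_force: [-0.5, 1.7, -1.8]
grip_width: 0.0164
t 18.3 p [ 0.5695 -0.326   0.0923] q [-0.123  0.992 -0.004  0.012] F [-0.5  1.7 -1.8] w 0.0164
shift mm [ 15.9  16.  116.8]
turn [  -2.    -1.  -179.8]
turn [-0.6  1.3  0.2]
```

```bash
python3 -m jog '[[[0.014,0.014,0.03,-0.6,1.3,0],[0,0,0.03,0,0,0],[0,0,0.02,0,0,0],[0,0,0.01,0,0,0],[0,0,0.004,0,0,0]]]'
python3 - <<'E'
from h import *
st();need([.553,-.315,-.025],np.radians(14-90))
E
```

```text
clock: 18.92
eef_pos: [0.5616, -0.3182, 0.0011]
tool_rot: [-0.122, 0.992, -0.004, 0.005]
ft_force: [-0.1, -0.1, -1.4]
grip_width: 0.0165
t 18.93 p [ 0.5616 -0.3182  0.0011] q [-0.122  0.992 -0.004  0.005] F [-0.1 -0.1 -1.4] w 0.0165
shift mm [ 7.8  5.4 25.9]
turn [  -0.8   -0.8 -180. ]
turn [-0.5  0.5  0. ]
```

```bash
python3 -m jog '[[[0.006,0.004,0.01,-0.4,0.5,0],[0,0,0.008,0,0,0],[0,0,0.004,0,0,0]]]'
python3 -m jog '[[[0,0,0.003,0,0,0]]]'
```

```text
clock: 19.3
eef_pos: [0.5563, -0.3166, -0.02]
tool_rot: [-0.122, 0.993, -0.002, 0.002]
ft_force: [1.2, 0.4, -1.5]
grip_width: 0.0164
clock: 19.42
eef_pos: [0.5564, -0.3167, -0.0231]
tool_rot: [-0.122, 0.993, -0.002, 0.002]
ft_force: [-0.3, -0.6, -1.4]
grip_width: 0.016
```

```bash
python3 -m jog '[[[0,0,0.002,0,0,0]]]'
python3 -m jog '[[[0,0,0.0005,0,0,0],[0,0,0,0,0,0],[0,0,0,0,0,0],[0,0,0,0,0,0]]]' 0.0854
python3 -m jog '[[[0,0,-0.03,0,0,0],[0,0,-0.05,0,0,0],[0.02,0.02,-0.05,0,0,0],[0.03,0.05,-0.02,0,0,3],[0,0.06,0,0,0,4],[0,0.06,0,0,0,0],[0,0.06,0,0,0,0],[0,0.06,0,0,0,0]]]'
python3 - <<'E'
from h import *
o=st();need([.5768,.243,.06],np.radians(7.2-90))
c=cam('top');im=cv2.cvtColor(c['pixels'],cv2.COLOR_RGB2HSV);H,S,V=im[...,0],im[...,1],im[...,2]
def bl(m,x0,y0,x1,y1,z,n):
    k=np.zeros_like(V);k[y0:y1,x0:x1]=255;mm=m.astype(np.uint8)*255&k
    cs,_=cv2.findContours(mm,0,1)
    for q in sorted(cs,key=cv2.contourArea)[-1:]:
        r=cv2.minAreaRect(q);print(n,cv2.contourArea(q),np.round(r[0],1),np.round(onz(c,*r[0],z),4),np.round(r[1],1),round(r[2],1))
bl((S<60)&(V>110),412,224,480,330,.013,'steel');bl(V<55,425,255,470,320,.022,'handle')
bl((V>100)&(S<60),142,249,217,323,.024,'pulley');bl((H>8)&(H<28)&(S>120)&(V>80),142,249,217,323,.02,'bush')
for uv,z,n in(((425,172),.2,'bottlecap'),((208,176),.15,'jar'),((310,172),.095,'mug')):print(n,onz(c,*uv,z))
cv2.imwrite('pics/t11.png',c['pixels'][:,:,::-1])
E
```

```text
clock: 19.55
eef_pos: [0.5565, -0.3167, -0.0252]
tool_rot: [-0.122, 0.993, -0.002, 0.002]
ft_force: [-0.1, 0.2, -1.9]
grip_width: 0.0165
clock: 20.05
eef_pos: [0.5577, -0.3175, -0.0243]
tool_rot: [-0.122, 0.993, -0.003, 0.003]
ft_force: [0.1, -0.5, 0.5]
grip_width: 0.0848
clock: 21.05
eef_pos: [0.4591, -0.02, 0.13]
tool_rot: [-0.054, 0.998, -0.004, 0.008]
ft_force: [0.1, -0.2, 0.0]
grip_width: 0.0853
t 21.05 p [ 0.4591 -0.02    0.13  ] q [-0.054  0.998 -0.004  0.008] F [ 0.1 -0.2  0. ] w 0.0853
shift mm [-144.5  249.3   70.1]
turn [  1.4   0.8 179. ]
turn [-0.5  0.9 -1. ]
steel 376.5 [441.6 248.6] [ 0.6127 -0.3053  0.013 ] [34.9 11.9] 75.4
handle 251.5 [450.4 284.5] [ 0.5302 -0.3219  0.022 ] [36.2  9. ] 75.5
pulley 237.0 [201.5 264. ] [0.5766 0.2423 0.024 ] [17. 18.] 0.0
bush 186.0 [156.5 266. ] [0.5723 0.3439 0.02  ] [15. 16.] 0.0
bottlecap [ 0.7541913  -0.22869553  0.2       ]
jar [0.75372646 0.210254   0.15      ]
mug [ 0.77363789 -0.00109154  0.095     ]
```

View pics/t11.png

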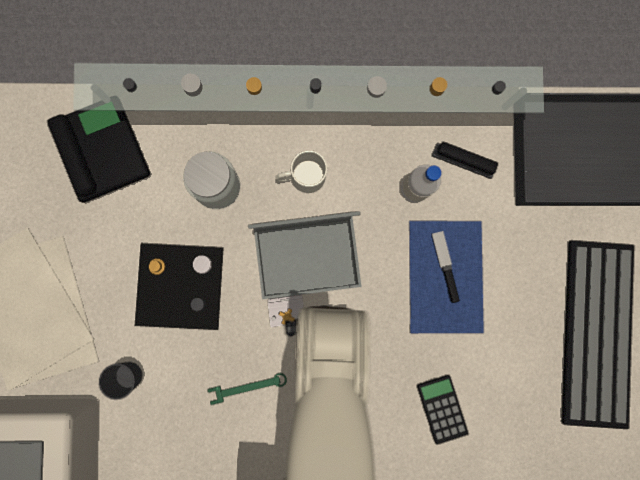

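The top view shows the blade on its mat at (445,270), an empty open case, and the parts unmoved at (201,264), (156,266) and (197,304). I'll go above the pulley.

```bash
python3 -m jog '[[[-0.015,0.055,0,0,0,0],[-0.03,0.055,0,0,0,0],[-0.03,0.05,0,-0.5,0.9,-1],[-0.03,0.045,0.02,0,0,0],[-0.025,0.02,0.02,0,0,0],[-0.005,0,0.02,0,0,0],[0,0,0,0,0,0],[0,0,0,0,0,0]]]'
python3 - <<'E'
from h import *
o=st();need([.5766,.2423,-.028],np.radians(7.2-90))
c=cam('wrist');im=cv2.cvtColor(c['pixels'],cv2.COLOR_RGB2HSV);m=((im[...,2]>100)&(im[...,1]<60)).astype(np.uint8)*255
m[300:]=0
cs,_=cv2.findContours(m,0,1);print('pred',proj(c,[.5766,.2423,.024]))
for q in sorted(cs,key=cv2.contourArea)[-4:]:
    r=cv2.minAreaRect(q);print(cv2.contourArea(q),np.round(r[0]),np.round(r[1]),np.round(onz(c,*r[0],.024),4))
E
```

```text
clock: 22.1
eef_pos: [0.5684, 0.2345, 0.0727]
tool_rot: [-0.07, 0.998, 0.003, 0.003]
ft_force: [-0.1, 0.1, -0.4]
grip_width: 0.0856
t 22.1 p [0.5684 0.2345 0.0727] q [-0.07   0.998  0.003  0.003] F [-0.1  0.1 -0.4] w 0.0856
shift mm [ -8.5   6.  100.8]
turn [  -0.6    0.6 -179.2]
turn [0.4 0.4 0.8]
pred [326.9 269.4]
0.0 [58.  0.] [0. 0.] [0.4403 0.0719 0.024 ]
4.5 [45. 21.] [8. 3.] [0.4519 0.0639 0.024 ]
3068.0 [331. 264.] [64. 60.] [0.5726 0.2443 0.024 ]
106179.0 [320. 150.] [299. 639.] [0.504  0.2272 0.024 ]
```

```bash
python3 -m jog '[[[-0.007,0.007,0.03,0.4,0.4,0.8],[0,0,0.03,0,0,0],[0,0,0.02,0,0,0],[0,0,0.006,0,0,0],[0,0,0,0,0,0]]]'
python3 - <<'E'
from h import *
o=st();need([.575,.2435,-.028],np.radians(7.2-90))
E
```

```text
clock: 22.78
eef_pos: [0.5788, 0.2416, -0.0071]
tool_rot: [-0.061, 0.998, 0.001, 0.005]
ft_force: [0.2, -0.2, 1.2]
grip_width: 0.0856
t 22.77 p [ 0.5788  0.2416 -0.0071] q [-0.061  0.998  0.001  0.005] F [ 0.2 -0.2  1.2] w 0.0856
shift mm [ 3.8  2.3 20.9]
turn [  1.   -0.2 179.8]
turn [ 0.1  0.6 -0.2]
```

```bash
python3 -m jog '[[[0.004,0.002,0.01,0,0.6,0],[0.001,0,0.008,0,0,0],[0,0,0.003,0,0,0]]]'
python3 -m jog '[[[0,0,0,0,0,0],[0,0,0.0005,0,0,0],[0,0,0.0005,0,0,0],[0,0,0.0005,0,0,0],[0,0,0,0,0,0]]]' 0
python3 -m jog '[[[0,0,-0.01,0,0,0],[0,0,-0.03,0,0,0],[0,0,-0.04,0,0,0],[0,0,-0.04,0,0,0],[0,0,0,0,0,0]]]'
python3 - <<'E'
from h import *
# case targets: y=-65,0,65 at x=-15
for y in(-.065,0,.065): print(y,np.round([.5909-.015*.992-.1253*y,.0049-.015*.1253+.992*y],4))
o=st();need([.5909-.015*.992+.1253*.065,.0049-.015*.1253-.992*.065,.12],np.radians(7.2-90))
E
```

```text
clock: 23.15
eef_pos: [0.5753, 0.2438, -0.0264]
tool_rot: [-0.061, 0.998, 0.002, 0.002]
ft_force: [-0.2, 0.1, -0.0]
grip_width: 0.0854
clock: 23.78
eef_pos: [0.5758, 0.2441, -0.0268]
tool_rot: [-0.061, 0.998, 0.002, 0.003]
ft_force: [-0.8, 0.5, -0.0]
grip_width: 0.0373
clock: 24.4
eef_pos: [0.5747, 0.2432, 0.097]
tool_rot: [-0.061, 0.998, 0.002, 0.002]
ft_force: [0.8, 0.2, -0.1]
grip_width: 0.037
-0.065 [ 0.5842 -0.0615]
0 [0.576 0.003]
0.065 [0.5679 0.0675]
t 24.4 p [0.5747 0.2432 0.097 ] q [-0.061  0.998  0.002  0.002] F [ 0.8  0.2 -0.1] w 0.037
shift mm [  27.4 -303.5  -24.1]
turn [  0.4  -0.3 179.7]
turn [ 0.2  0.2 -0.3]
```

```bash
python3 -m jog '[[[0.005,-0.04,-0.01,0,0,0],[0.005,-0.055,-0.005,0,0,0],[0.005,-0.055,0,0,0,0],[0.005,-0.055,0,0,0,0],[0.005,-0.05,0,0,0,0],[0.002,-0.035,0,0,0,0],[0,-0.01,0,0,0,0],[0,0,0,0,0,0],[0,0,0,0,0,0]]]'
python3 - <<'E'
from h import *
o=st();need([.5842,-.0615,-.015],np.radians(7.2-90))
E
```

```text
clock: 25.52
eef_pos: [0.5806, -0.0641, 0.1045]
tool_rot: [-0.063, 0.998, 0.003, -0.003]
ft_force: [-1.1, 0.5, -1.6]
grip_width: 0.0368
t 25.52 p [ 0.5806 -0.0641  0.1045] q [-0.063  0.998  0.003 -0.003] F [-1.1  0.5 -1.6] w 0.0368
shift mm [ -4.6   1.5 119.5]
turn [ -0.5  -0.5 180. ]
turn [ 0.3 -0.3 -0. ]
```

```bash
python3 -m jog '[[[-0.004,0.001,0.03,0,0,0],[0,0,0.035,0,0,0],[0,0,0.025,0,0,0],[0,0,0.015,0,0,0],[0,0,0.008,0,0,0],[0,0,0.003,0,0,0]]]'
python3 -m jog '[[[0,0,0,0,0,0],[0,0,0,0,0,0],[0,0,0,0,0,0]]]' 0.058
python3 -m jog '[[[0,0,-0.03,0,0,0],[0,0,-0.04,0,0,0],[0,0.01,-0.045,0,0,0],[0,0.055,-0.02,0,0,0],[-0.005,0.055,0,0,0,0],[0,0.055,0,0,0,0],[0.02,0.055,0,0,0,0],[0.025,0.05,0,0,0,0],[0.025,0.02,0,0,0,0],[0,0,0,0,0,0],[0,0,0,0,0,0]]]' 0.0854
python3 - <<'E'
from h import *
o=st();need([.487,.2505,-.022],np.radians(7.2-90))
c=cam('wrist','w12.png');print('pred tappet',proj(c,[.487,.2505,.032]))
t=cam('top','t12.png')
E
```

```text
clock: 26.28
eef_pos: [0.5865, -0.0538, -0.0129]
tool_rot: [-0.069, 0.998, 0.003, -0.001]
ft_force: [0.0, 0.6, -0.0]
grip_width: 0.0373
clock: 26.65
eef_pos: [0.5888, -0.054, -0.0104]
tool_rot: [-0.069, 0.998, 0.003, 0.002]
ft_force: [-0.6, 0.0, 0.3]
grip_width: 0.058
clock: 28.02
eef_pos: [0.4837, 0.2449, 0.1374]
tool_rot: [-0.067, 0.998, 0.009, 0.007]
ft_force: [0.2, -0.5, -0.2]
grip_width: 0.0854
t 28.02 p [0.4837 0.2449 0.1374] q [-0.067  0.998  0.009  0.007] F [ 0.2 -0.5 -0.2] w 0.0854
shift mm [ -1.5   2.5 159.6]
turn [  -1.4    1.5 -179.5]
turn [1.  0.9 0.5]
pred tappet [321.6 235.1]
```

View pics/w12.png

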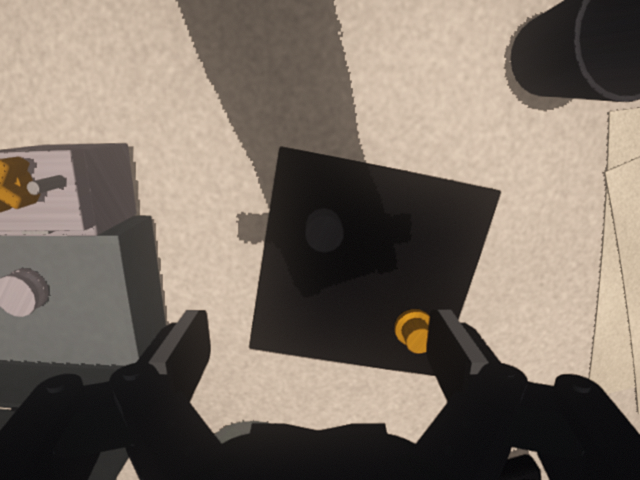

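The tappet is at (324,230), as predicted, and the pulley lies in the case at (20,293). I'll grip the tappet.

```bash
python3 -m jog '[[[-0.001,0.004,0.03,1,0.9,0.5],[0,0,0.04,0,0,0],[0,0,0.04,0,0,0],[0,0,0.025,0,0,0],[0,0,0.008,0,0,0]]]'
python3 - <<'E'
from h import *
o=st();need([.486,.2510,-.022],np.radians(7.2-90))
c=cam('top');im=cv2.cvtColor(c['pixels'],cv2.COLOR_RGB2HSV)
print(onz(c,309,262,.024))
b=cv2.imread('pics/t12.png')[215:300,250:365];h=cv2.cvtColor(b,cv2.COLOR_BGR2HSV)
m=(h[...,2]>150).astype(np.uint8)*255
cs,_=cv2.findContours(m,0,1)
for q in sorted(cs,key=cv2.contourArea)[-3:]:
    r=cv2.minAreaRect(q);g=np.array(r[0])+[250,215];w=onz(c,*g,.024)-[.5909,.0049,0];print(cv2.contourArea(q),g,r[1],'case',w[0]*.992+w[1]*.1253,-w[0]*.1253+w[1]*.992)
E
```

```text
clock: 28.75
eef_pos: [0.4927, 0.2453, -0.0081]
tool_rot: [-0.056, 0.998, 0.0, 0.003]
ft_force: [-0.3, -0.5, -0.7]
grip_width: 0.0855
t 28.75 p [ 0.4927  0.2453 -0.0081] q [-0.056  0.998  0.     0.003] F [-0.3 -0.5 -0.7] w 0.0855
shift mm [ 6.1  6.4 13.9]
turn [  0.5  -0.  179.3]
turn [ 0.   0.4 -0.7]
[ 5.81222776e-01 -6.31800146e-05  2.40000000e-02]
252.0 [284.5 219. ] (8.0, 69.0) case 0.09382762659908847 0.03933259997616947
497.5 [258.5 264. ] (70.0, 17.0) case -0.00044037209351434695 0.11013126101363668
1111.0 [317.5 257. ] (84.0, 93.0) case -0.0013757271818015287 -0.024262980840981968
```

```bash
python3 -m jog '[[[0.005,0.005,0.008,0,0.4,-0.7],[0.001,0.001,0.005,0,0,0],[0,0,0.002,0,0,0]]]'
python3 -m jog '[[[0,0,0,0,0,0],[0,0,0.0005,0,0,0],[0,0,0.0005,0,0,0],[0,0,0.0005,0,0,0],[0,0,0,0,0,0]]]' 0
python3 -m jog '[[[0,0,-0.01,0,0,0],[0,0,-0.03,0,0,0],[0,0,-0.04,0,0,0],[0,0,-0.04,0,0,0],[0,0,0,0,0,0]]]'
python3 - <<'E'
from h import *
c=cam('wrist');u,v=20,293
o=st();need([.576,.003,.11],np.radians(7.2-90))
cv2.imwrite('pics/w13.png',c['pixels'][:,:,::-1])
t=cam('top','t13.png')
cv2.imwrite('pics/t13b.png',np.hstack([cv2.resize(t['pixels'][200:340,120:380],None,fx=2,fy=2)[:,:,::-1],cv2.resize(c['pixels'],(280,280))[:,:,::-1]]))
print('case y -.058 pulley expected at',proj(t,[.5832,-.0545,.024]))
E
```

```text
clock: 29.18
eef_pos: [0.4883, 0.2514, -0.0218]
tool_rot: [-0.062, 0.998, 0.001, 0.001]
ft_force: [0.5, 0.3, 0.6]
grip_width: 0.0856
clock: 29.8
eef_pos: [0.4895, 0.2523, -0.0213]
tool_rot: [-0.063, 0.998, 0.002, 0.003]
ft_force: [0.5, 0.0, -0.4]
grip_width: 0.0281
clock: 30.42
eef_pos: [0.4879, 0.2512, 0.1025]
tool_rot: [-0.062, 0.998, 0.001, 0.002]
ft_force: [0.6, 0.3, -0.2]
grip_width: 0.0279
t 30.48 p [0.4864 0.2505 0.1004] q [-0.062  0.998  0.    -0.   ] F [-1.3 -0.2 -1.6] w 0.0278
shift mm [ -58.  -256.7   -9.7]
turn [ -0.  -0. 180.]
turn [ 0. -0. -0.]
case y -.058 pulley expected at [333.  261.1]
```

View pics/t13b.png

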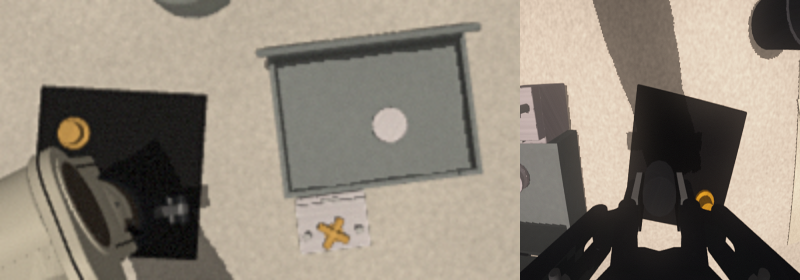

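The pulley has shifted to crop (390,124), about case y = -26 mm, but it is still inside. The tappet is held. I'll place it at y = +65 mm.

```bash
python3 -m jog '[[[-0.01,-0.02,-0.02,0,0,0],[-0.012,-0.04,-0.01,0,0,0],[-0.012,-0.045,0,0,0,0],[-0.012,-0.045,0,0,0,0],[-0.01,-0.03,0,0,0,0],[0,-0.01,0,0,0,0],[0,0,0,0,0,0],[0,0,0,0,0,0]]]'
python3 - <<'E'
from h import *
o=st();need([.5679,.0675,-.013],np.radians(7.2-90))
E
```

```text
clock: 31.52
eef_pos: [0.5573, 0.0632, 0.1159]
tool_rot: [-0.064, 0.998, -0.002, -0.014]
ft_force: [-1.1, -0.2, -0.7]
grip_width: 0.0276
t 31.52 p [0.5573 0.0632 0.1159] q [-0.064  0.998 -0.002 -0.014] F [-1.1 -0.2 -0.7] w 0.0276
shift mm [-14.8   3.2 128.6]
turn [   2.6   -0.2 -179.8]
turn [-0.1 -1.7  0.2]
```

```bash
python3 -m jog '[[[-0.013,0.003,0.03,0,-1.7,0],[0,0,0.04,0,0,0],[0,0,0.025,0,0,0],[0,0,0.015,0,0,0],[0,0,0.005,0,0,0]]]'
python3 - <<'E'
from h import *
o=st();need([.5679,.0675,-.015],np.radians(7.2-90))
E
```

```text
clock: 32.15
eef_pos: [0.5691, 0.0745, -0.001]
tool_rot: [-0.069, 0.998, -0.0, 0.002]
ft_force: [-0.5, 0.6, -0.6]
grip_width: 0.0278
t 32.15 p [ 0.5691  0.0745 -0.001 ] q [-0.069  0.998 -0.     0.002] F [-0.5  0.6 -0.6] w 0.0278
shift mm [ 2.2 -6.7 14. ]
turn [-4.000e-01 -1.000e-01 -1.793e+02]
turn [-0.   0.3  0.7]
```

```bash
python3 -m jog '[[[0.002,-0.005,0.009,0,0,0],[0,-0.001,0.005,0,0,0],[0,0,0.001,0,0,0]]]'
python3 -m jog '[[[0,0,0,0,0,0],[0,0,0,0,0,0],[0,0,0,0,0,0]]]' 0.042
python3 -m jog '[[[0,0,-0.02,0,0,0],[0,0,-0.04,0,0,0],[0,0,-0.045,0,0,0],[-0.01,0.055,-0.02,0,0,0],[-0.01,0.055,0,0,0,0],[-0.01,0.055,0,0,0,0],[-0.01,0.055,0,0,0,0],[0,0.04,0,0,0,0],[0,0.01,0,0,0,0],[0,0,0,0,0,0]]]'
python3 -m jog '[[[0,0,0,0,0,10.7],[0,0,0,0,0,10.7],[0,0,0,0,0,10.7],[0,0,0,0,0,10.7],[0,0,0,0,0,10.7],[0,0,0,0,0,10.7],[0,0,0,0,0,10.7],[0,0,0,0,0,10.7],[0,0,0,0,0,4],[0,0,0,0,0,0]]]' 0.0854
python3 - <<'E'
from h import *
o=st();need([.572,.344,.05],np.radians(7.2));print(np.round(o['joint_pos'],2))
t=cam('top');w=cam('wrist','w14.png');print('pred',proj(w,[.572,.344,.031]))
for c,z0 in((t,.031),(w,.031)):
    h=cv2.cvtColor(c['pixels'],cv2.COLOR_RGB2HSV);m=((h[...,0]>8)&(h[...,0]<28)&(h[...,1]>120)&(h[...,2]>70)).astype(np.uint8)*255
    cs,_=cv2.findContours(m,0,1)
    for q in cs:
        if cv2.contourArea(q)>60: (u,v),r=cv2.minEnclosingCircle(q);print(round(u),round(v),round(r,1),cv2.contourArea(q),np.round(onz(c,u,v,.01),4),np.round(onz(c,u,v,.031),4))
E
```

```text
clock: 32.52
eef_pos: [0.5695, 0.0684, -0.0151]
tool_rot: [-0.07, 0.998, -0.0, 0.004]
ft_force: [0.3, 0.4, -0.3]
grip_width: 0.0281
clock: 32.9
eef_pos: [0.5711, 0.0681, -0.0134]
tool_rot: [-0.069, 0.998, -0.0, 0.006]
ft_force: [-0.8, -0.1, -0.3]
grip_width: 0.0419
clock: 34.15
eef_pos: [0.5744, 0.3492, 0.1187]
tool_rot: [-0.067, 0.998, 0.001, 0.009]
ft_force: [0.0, -0.5, 0.2]
grip_width: 0.042
clock: 35.4
eef_pos: [0.5789, 0.3274, 0.1204]
tool_rot: [0.663, 0.748, 0.004, 0.007]
ft_force: [-0.5, 0.3, -0.1]
grip_width: 0.0851
t 35.4 p [0.5789 0.3274 0.1204] q [0.663 0.748 0.004 0.007] F [-0.5  0.3 -0.1] w 0.0851
shift mm [17.6 -5.9 70.3]
turn [ 0.9  0.3 -0.3]
turn [  0.4  -1.4 179.7]
[ 0.52  0.6   0.35  1.31 -0.01  1.97]
pred [311.7 212.7]
286 316 8.1 91.0 [0.4589 0.052  0.01  ] [0.4601 0.0515 0.031 ]
157 266 7.7 161.0 [0.5723 0.346  0.01  ] [0.5716 0.341  0.031 ]
253 86 8.4 173.0 [0.9925 0.1293 0.01  ] [0.9853 0.1276 0.031 ]
438 86 9.3 203.0 [ 0.9948 -0.3029  0.01  ] [ 0.9876 -0.2979  0.031 ]
312 200 23.1 1591.0 [0.5713 0.3494 0.01  ] [0.5709 0.3534 0.031 ]
```

```bash
python3 -m jog '[[[0.017,-0.006,0.03,0.9,0.3,0],[0,0,0.04,0,0,0],[0,0,0.035,0,0,0],[0,0,0.015,0,0,0],[0,0,0,0,0,0]]]'
python3 - <<'E'
from h import *
o=st();need([.572,.347,-.018],np.radians(7.2))
E
```

```text
clock: 36.12
eef_pos: [0.5736, 0.3431, -0.0003]
tool_rot: [0.663, 0.749, 0.002, 0.0]
ft_force: [0.3, 0.1, 0.1]
grip_width: 0.0855
t 36.12 p [ 5.736e-01  3.431e-01 -3.000e-04] q [0.663 0.749 0.002 0.   ] F [0.3 0.1 0.1] w 0.0855
shift mm [ 4.  -1.2 17.7]
turn [ 0.2 -0.1 -0.2]
turn [ -0.2  -0.3 179.8]
```

```bash
python3 -m jog '[[[0.004,0,0.01,0,0,0],[0,0,0.006,0,0,0],[0,0,0.002,0,0,0]]]'
python3 -m jog '[[[0,0,0,0,0,0],[0,0,0.0005,0,0,0],[0,0,0.0005,0,0,0],[0,0,0.0005,0,0,0],[0,0,0,0,0,0]]]' 0
python3 -m jog '[[[0,0,-0.01,0,0,0],[0,0,-0.03,0,0,0],[0,0,-0.04,0,0,0],[0,0,-0.04,0,0,0],[0,0,-0.02,0,0,0]]]'
python3 - <<'E'
from h import *
y=-.075;x=-.01;o=st();need([.5909+x*.992-.1253*y,.0049+x*.1253+.992*y,.12],np.radians(7.2))
print([.5909+x*.992-.1253*y,.0049+x*.1253+.992*y])
E
```

```text
clock: 36.5
eef_pos: [0.5759, 0.3489, -0.0154]
tool_rot: [0.663, 0.749, 0.005, 0.001]
ft_force: [-0.4, -0.3, 0.1]
grip_width: 0.0853
clock: 37.12
eef_pos: [0.5769, 0.3495, -0.015]
tool_rot: [0.662, 0.749, 0.007, 0.002]
ft_force: [0.1, 0.3, -0.1]
grip_width: 0.0216
clock: 37.75
eef_pos: [0.5733, 0.3471, 0.127]
tool_rot: [0.663, 0.749, 0.003, 0.001]
ft_force: [0.3, -0.6, -0.2]
grip_width: 0.0219
t 37.75 p [0.5733 0.3471 0.127 ] q [0.663 0.749 0.003 0.001] F [ 0.3 -0.6 -0.2] w 0.0219
shift mm [-416.8  -34.1    5.5]
turn [ 0.4 -0.2 -0.2]
turn [ -0.3  -0.6 179.8]
[0.5903774999999999, -0.070753]
```

```bash
python3 -m jog '[[[-0.035,-0.004,0,0,0,0],[-0.055,-0.004,0,0,0,0],[-0.055,-0.004,0,0,0,0],[-0.055,-0.004,0,0,0,0],[-0.055,-0.004,0,0,0,0],[-0.055,-0.004,0,0,0,0],[-0.05,-0.004,0,0,0,0],[-0.035,-0.003,0,0,0,0],[-0.01,0,0,0,0,0],[0,0,0,0,0,0],[0,0,0,0,0,0]]]'
python3 - <<'E'
from h import *
st();need([.5904,-.0708,-.007],np.radians(7.2))
E
```

```text
clock: 39.12
eef_pos: [0.5965, -0.0671, 0.1333]
tool_rot: [0.661, 0.75, 0.01, 0.004]
ft_force: [0.7, 0.9, -1.2]
grip_width: 0.0215
t 39.12 p [ 0.5965 -0.0671  0.1333] q [0.661 0.75  0.01  0.004] F [ 0.7  0.9 -1.2] w 0.0215
shift mm [ -3.7  -9.4 140.2]
turn [ 1.2 -0.4  0. ]
turn [   0.6    1.8 -180. ]
```

```bash
python3 -m jog '[[[-0.004,-0.009,0.03,1.2,-0.4,0],[0,0,0.04,0,0,0],[0,0,0.03,0,0,0],[0,0,0.02,0,0,0],[0,0,0.01,0,0,0],[0,0,0,0,0,0]]]'
python3 - <<'E'
from h import *
st();need([.5904,-.0708,-.009],np.radians(7.2))
E
```

```text
clock: 39.88
eef_pos: [0.5908, -0.0624, 0.0015]
tool_rot: [0.656, 0.755, 0.001, 0.001]
ft_force: [-0.3, -0.4, -0.6]
grip_width: 0.0215
t 39.88 p [ 0.5908 -0.0624  0.0015] q [0.656 0.755 0.001 0.001] F [-0.3 -0.4 -0.6] w 0.0215
shift mm [-8.2 -1.6 10.5]
turn [ 0.2 -0.   0.8]
turn [   0.     0.3 -179.2]
```

```bash
python3 -m jog '[[[-0.008,-0.001,0.006,0,0,0.8],[0,0,0.004,0,0,0]]]'
python3 -m jog '[[[0,0,0,0,0,0],[0,0,0,0,0,0],[0,0,0,0,0,0]]]' 0.042
python3 -m jog '[[[0,0,-0.03,0,0,0],[0,0,-0.05,0,0,0],[0,0,-0.05,0,0,0],[0,0,-0.05,0,0,0],[0,-0.01,-0.05,0,0,0],[0,0,-0.01,0,0,0],[0,0,0,0,0,0]]]' 0.0854
python3 - <<'E'
from h import *
st();need([.6592,-.0168,.23],np.radians(7.2))
t=cam('top');s=cam('scene')
cv2.imwrite('pics/m15.png',np.hstack([cv2.resize(t['pixels'][200:340,240:380],(560,560)),cv2.resize(s['pixels'][150:310,260:420],(560,560))])[:,:,::-1][:, :800])
E
```

```text
clock: 40.12
eef_pos: [0.593, -0.0707, -0.0068]
tool_rot: [0.661, 0.75, 0.002, 0.003]
ft_force: [0.0, -0.1, 0.1]
grip_width: 0.0214
clock: 40.5
eef_pos: [0.5941, -0.0713, -0.0055]
tool_rot: [0.661, 0.75, 0.003, 0.004]
ft_force: [0.4, 0.4, -0.4]
grip_width: 0.0422
clock: 41.38
eef_pos: [0.5792, -0.0725, 0.2408]
tool_rot: [0.662, 0.75, 0.001, 0.002]
ft_force: [-0.2, 0.3, -0.0]
grip_width: 0.0857
t 41.38 p [ 0.5792 -0.0725  0.2408] q [0.662 0.75  0.001 0.002] F [-0.2  0.3 -0. ] w 0.0857
shift mm [45.3 86.2 11.1]
turn [ 0.2  0.1 -0. ]
turn [ 1.0e-01 -4.0e-01  1.8e+02]
```

View pics/m15.png

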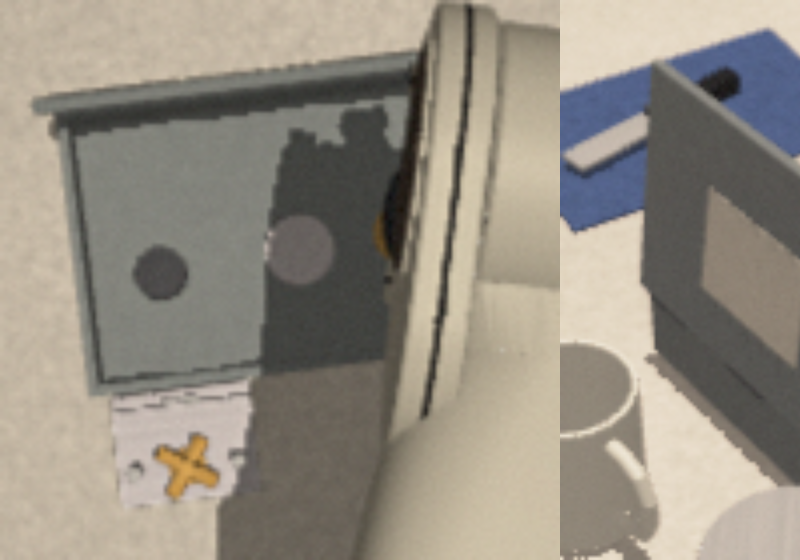

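All three parts are in the case: tappet at (160,272), pulley at (300,248), bush at (380,235). The blade is on its mat. That makes 16 pictures, two over budget, so from here I'll use numbers only. Next I'll straddle the cover's top edge and pull it towards me.

```bash
python3 -m jog '[[[0.015,0.025,0,0,0,0],[0.015,0.03,0,0,0,0],[0.012,0.025,0,0,0,0],[0.002,0.005,0,0,0,0],[0,0,0,0,0,0],[0,0,0,0,0,0]]]'
python3 - <<'E'
from h import *
o=st();need([.6592,-.0168,.155],np.radians(7.2));print(np.round(o['joint_pos'],2))
E
```

```text
clock: 42.22
eef_pos: [0.654, -0.0179, 0.2273]
tool_rot: [0.662, 0.749, -0.006, -0.007]
ft_force: [0.4, -0.9, 0.3]
grip_width: 0.0854
t 42.23 p [ 0.654  -0.0179  0.2273] q [ 0.662  0.749 -0.006 -0.007] F [ 0.4 -0.9  0.3] w 0.0854
shift mm [ 0.2  6.7 72.1]
turn [-1.1 -0.1 -0.1]
turn [ -0.2   1.7 179.9]
[-0.03  0.58  0.59  1.6  -0.    1.42]
```

```bash
python3 -m jog '[[[0,0.007,0.02,-1,0,0],[0,0.002,0.02,0,0,0],[0,0,0.02,0,0,0],[0,0,0.01,0,0,0]]]'
python3 -m jog '[[[0,-0.012,0,0,0,0],[0,-0.015,0,0,0,0],[0,-0.015,0,0,0,0]]]'
```

```text
clock: 42.72
eef_pos: [0.661, -0.0197, 0.1583]
tool_rot: [0.664, 0.748, 0.001, 0.0]
ft_force: [0.0, 0.6, -0.2]
grip_width: 0.0852
clock: 43.1
eef_pos: [0.6179, -0.0261, 0.1583]
tool_rot: [0.664, 0.747, 0.001, 0.001]
ft_force: [2.3, 0.4, -0.4]
grip_width: 0.0856
```

Contact at 2.3 N. Now I'll follow the closing arc with the fingertip.

```bash
python3 -m jog '[[[0,-0.015,0.003,0,0,0],[0,-0.015,0.003,0,0,0],[0,-0.015,0.003,0,0,0],[0,-0.012,0.008,0,0,0],[0,-0.012,0.008,0,0,0],[0,-0.012,0.008,0,0,0]]]'
cat >> h.py <<'E'
def ft(o,s=.044,h=.043):
    p=o['eef_pos']+R.from_quat(o['tool_rot']).apply([0,h,-s]);d=p-[.5909,.0049,0]
    print('outer tip case x,y,z mm',np.round([1e3*(d[0]*.992+d[1]*.1253),1e3*(-d[0]*.1253+d[1]*.992),1e3*d[2]],1))
E
python3 -c "from h import *;ft(st());need([0,0,0],np.radians(7.2))"
```

```text
clock: 43.85
eef_pos: [0.5396, -0.0375, 0.1313]
tool_rot: [0.665, 0.747, 0.008, 0.007]
ft_force: [1.3, -0.0, -0.0]
grip_width: 0.0854
t 43.85 p [ 0.5396 -0.0375  0.1313] q [0.665 0.747 0.008 0.007] F [ 1.3 -0.  -0. ] w 0.0854
outer tip case x,y,z mm [-14.2 -36.  176.2]
shift mm [  99.3 -534.4  119.7]
turn [ 1.2  0.1 -0.6]
turn [ 1.000e-01 -1.900e+00  1.794e+02]
```

```bash
python3 -m jog '[[[0,-0.0075,0.008,0.6,0,0],[0,-0.0075,0.010,0.6,0,0],[0,-0.0075,0.011,0,0,0],[0,-0.0065,0.011,0,0,0],[0,-0.005,0.012,0,0,0],[0,-0.004,0.012,0,0,0]]]'
python3 -c "from h import *;ft(st());need([0,0,0],np.radians(7.2))"
```

```text
clock: 44.6
eef_pos: [0.5015, -0.043, 0.0658]
tool_rot: [0.666, 0.746, 0.001, 0.002]
ft_force: [-0.2, -0.6, 0.4]
grip_width: 0.0856
t 44.6 p [ 0.5015 -0.043   0.0658] q [0.666 0.746 0.001 0.002] F [-0.2 -0.6  0.4] w 0.0856
outer tip case x,y,z mm [-51.9 -36.7 110. ]
shift mm [  99.8 -493.6   63.9]
turn [ 0.2  0.1 -0.7]
turn [  0.2  -0.3 179.3]
```

```bash
python3 -m jog '[[[0,-0.003,0.012,0,0,0],[0,-0.002,0.012,0,0,0],[0,0,0.010,0,0,0]]]'
python3 -m jog '[[[0,0,0.006,0,0,0],[0,0,0.005,0,0,0]]]'
python3 -c "from h import *;ft(st())"
```

```text
clock: 44.98
eef_pos: [0.4954, -0.0437, 0.0288]
tool_rot: [0.666, 0.746, 0.0, 0.001]
ft_force: [0.6, -0.4, 1.2]
grip_width: 0.0855
clock: 45.22
eef_pos: [0.4957, -0.0437, 0.021]
tool_rot: [0.666, 0.746, 0.001, 0.002]
ft_force: [-25.5, 0.8, 62.2]
grip_width: 0.0857
t 45.23 p [ 0.4957 -0.0437  0.021 ] q [0.666 0.746 0.001 0.002] F [-25.5   0.8  62.2] w 0.0857
outer tip case x,y,z mm [-57.7 -36.7  65.2]
```

```bash
python3 -m jog '[[[0,0,-0.02,0,0,0],[0,0,-0.04,0,0,0],[0.03,0,-0.045,0,0,0],[0.045,-0.01,-0.01,0,0,0],[0.025,-0.02,0,0,0,0],[0,0,0,0,0,0],[0,0,0,0,0,0]]]'
cat > nut.py <<'E'
from h import *
def nut(name='wrist'):
    c=cam(name);h=cv2.cvtColor(c['pixels'],cv2.COLOR_RGB2HSV)
    m=((h[...,0]>8)&(h[...,0]<28)&(h[...,1]>120)&(h[...,2]>60))
    u,v=proj(c,[.463,.049,.104]);yy,xx=np.nonzero(m);k=np.hypot(xx-u,yy-v)<(100 if name=='wrist' else 16);xx,yy=xx[k],yy[k]
    W=np.array([onz(c,a,b,.104)[:2] for a,b in zip(xx,yy)])
    ce=np.array(cv2.minEnclosingCircle(W.astype(np.float32)*1000)[0])/1000
    C=ce; d=W-C;r=np.hypot(*d.T);s=(r>.010)&(r<.019);ph=np.arctan2(d[s,1],d[s,0])
    z=np.exp(4j*ph).mean();a=np.degrees(np.angle(z))/4;q=(7.2-a)%90
    print(name,'n',len(W),'centre',np.round(C,4),'mean',np.round(W.mean(0),4),'pred',u,v,'wing world deg',round(a,1),'conf',round(abs(z),2),'q mod 90 deg',round(q,1))
E
python3 - <<'E'
from nut import *
o=st();need([.463,.049,.05],np.radians(7.2))
nut();nut('top')
c=cam('top');hs=cv2.cvtColor(c['pixels'],cv2.COLOR_RGB2HSV);k=np.zeros(hs.shape[:2],np.uint8);k[205:300,240:375]=255
m=((hs[...,1]<45)&(hs[...,2]>60)&(hs[...,2]<170)).astype(np.uint8)*255&k
print(o['joint_pos'].round(2) if hasattr(o['joint_pos'],'round') else o['joint_pos'])
for p in([-.08,-.11],[-.08,.11],[.08,.11],[.08,-.11]): # cover corners projection and brightness near
    w=[.5909+p[0]*.992-p[1]*.1253,.0049+p[0]*.1253+p[1]*.992,.068];print(proj(c,w))
u,v=np.round(proj(c,[.5909,.0049,.068])).astype(int);print('label?',hs[v,u],hs[v,u-30])
E
```

```text
clock: 46.1
eef_pos: [0.4581, 0.0553, 0.1421]
tool_rot: [0.666, 0.746, 0.005, 0.005]
ft_force: [0.4, -0.5, 0.9]
grip_width: 0.0852
t 46.1 p [0.4581 0.0553 0.1421] q [0.666 0.746 0.005 0.005] F [ 0.4 -0.5  0.9] w 0.0852
shift mm [-6.7  2.8 92.2]
turn [ 0.8  0.1 -0.7]
turn [ 1.000e-01 -1.300e+00  1.793e+02]
wrist n 1422 centre [0.4618 0.0527] mean [0.4612 0.0523] pred 326.7 270.7 wing world deg -28.3 conf 0.6 q mod 90 deg 35.5Traceback (most recent call last):
  File "<stdin>", line 3, in <module>
  File "nut.py", line 7, in nut
    ce=np.array(cv2.minEnclosingCircle(W.astype(np.float32)*1000)[0])/1000
                ~~~~~~~~~~~~~~~~~~~~~~^^^^^^^^^^^^^^^^^^^^^^^^^^^
cv2.error: OpenCV(4.12.0) /io/opencv/modules/imgproc/src/shapedescr.cpp:201: error: (-215:Assertion failed) count >= 0 && (depth == CV_32F || depth == CV_32S) in function 'minEnclosingCircle'
```

The wrist measurement gives a nut angle of about 33-35°, and the wing lines in the last picture give about 32°. I'll grip first at φ ≈ -33° and turn to about -50°, then regrip at +40° and do 90° arcs.

```bash
python3 -m jog '[[[-0.006,0.004,0.01,0.8,0,8],[0,0,0.005,0,0,8],[0,0,0,0,0,8],[0,0,0,0,0,8],[0,0,0,0,0,0],[0,0,0,0,0,0]]]' 0.062
python3 - <<'E'
from nut import *
o=st();need([.4625,.05,.055],np.radians(7.2-33))
nut();nut('top') if 0 else None
E
```

```text
clock: 46.95
eef_pos: [0.4653, 0.0446, 0.1241]
tool_rot: [0.852, 0.523, -0.002, -0.0]
ft_force: [-0.2, 0.6, 0.2]
grip_width: 0.0621
t 46.95 p [0.4653 0.0446 0.1241] q [ 0.852  0.523 -0.002 -0.   ] F [-0.2  0.6  0.2] w 0.0621
shift mm [ 3.8 -4.7 69.1]
turn [-0.1  0.2 -1.1]
turn [  0.2   0.2 178.9]
wrist n 2149 centre [0.4635 0.0533] mean [0.4637 0.0539] pred 314.0 264.4 wing world deg -26.8 conf 0.49 q mod 90 deg 34.0
```

```bash
python3 -m jog '[[[0.004,-0.004,0.02,0,0,0],[0,0,0.02,0,0,0],[0,0,0.01,0,0,0],[0,0,0,0,0,0]]]'
python3 - <<'E'
from nut import *
o=st();need([.4625,.05,.055],np.radians(7.2-33))
E
```

```text
clock: 47.5
eef_pos: [0.4645, 0.0498, 0.0735]
tool_rot: [0.852, 0.524, -0.001, 0.0]
ft_force: [0.2, -0.6, 0.2]
grip_width: 0.0622
t 47.5 p [0.4645 0.0498 0.0735] q [ 0.852  0.524 -0.001  0.   ] F [ 0.2 -0.6  0.2] w 0.0622
shift mm [-0.7 -1.9 18.5]
turn [-0.   0.1 -1. ]
turn [1.00e-01 0.00e+00 1.79e+02]
```

```bash
python3 -m jog '[[[0,-0.0015,0.009,0,0,0],[0,0,0.007,0,0,0],[0,0,0.001,0,0,0]]]'
python3 -m jog '[[[0,0,0,0,0,0],[0,0,0,0,0,0],[0,0,0.0005,0,0,0],[0,0,0,0,0,0]]]' 0
```

```text
clock: 47.88
eef_pos: [0.4643, 0.0505, 0.0567]
tool_rot: [0.851, 0.524, 0.0, 0.001]
ft_force: [-0.2, 0.3, 0.6]
grip_width: 0.0624
clock: 48.38
eef_pos: [0.464, 0.0508, 0.0573]
tool_rot: [0.851, 0.525, 0.001, 0.0]
ft_force: [-1.0, -0.5, -0.8]
grip_width: 0.0343
```

```bash
python3 -m jog '[[[0,0,0,0,0,5],[0,0,0,0,0,6],[0,0,0,0,0,5],[0,0,0,0,0,0]]]'
python3 - <<'E'
from nut import *
o=st();need([.464,.0505,.057],np.radians(7.2-50));print(np.round(o['ft_torque'],2))
E
```

```text
clock: 48.88
eef_pos: [0.4641, 0.0508, 0.0573]
tool_rot: [0.918, 0.398, 0.001, 0.0]
ft_force: [-0.3, -0.1, 2.0]
grip_width: 0.0341
t 48.88 p [0.4641 0.0508 0.0573] q [0.918 0.398 0.001 0.   ] F [-0.3 -0.1  2. ] w 0.0341
shift mm [-0.2  0.1  0.3]
turn [ 0.1 -0.  -0.3]
turn [-1.000e-01 -1.000e-01  1.797e+02]
[ 0.05  0.26 -0.02]
```

```bash
python3 -m jog '[[[0,0,0,0,0,0],[0,0,0,0,0,0],[0,0,-0.01,0,0,0],[0,0,-0.02,0,0,0],[0,0,-0.015,0,0,0],[0,0,0,0,0,0]]]' 0.06
python3 -m jog '[[[0,0,0,0,0,-10],[0,0,0,0,0,-10],[0,0,0,0,0,-10],[0,0,0,0,0,-10],[0,0,0,0,0,-10],[0,0,0,0,0,-10],[0,0,0,0,0,-10],[0,0,0,0,0,-10],[0,0,0,0,0,-9],[0,0,0,0,0,0],[0,0,0,0,0,0]]]'
python3 - <<'E'
from nut import *
o=st();need([.464,.0505,.057],np.radians(7.2+40));nut()
E
```

```text
clock: 49.62
eef_pos: [0.4655, 0.0507, 0.1052]
tool_rot: [0.917, 0.399, 0.002, 0.001]
ft_force: [0.4, 0.8, -0.4]
grip_width: 0.0602
clock: 51.0
eef_pos: [0.4631, 0.0503, 0.1017]
tool_rot: [0.351, 0.936, -0.001, 0.0]
ft_force: [-0.7, 0.3, -0.9]
grip_width: 0.0601
t 51.0 p [0.4631 0.0503 0.1017] q [ 0.351  0.936 -0.001  0.   ] F [-0.7  0.3 -0.9] w 0.0601
shift mm [-0.5  0.7 44.7]
turn [-0.1  0.   1.7]
turn [-1.000e-01 -1.000e-01 -1.783e+02]
wrist n 2722 centre [0.4596 0.0531] mean [0.459  0.0536] pred 317.2 290.6 wing world deg -43.7 conf 0.45 q mod 90 deg 50.9
```

```bash
python3 -m jog '[[[0,0.0005,0.02,0,0,2],[0,0,0.015,0,0,0],[0,0,0.006,0,0,0],[0,0,0.003,0,0,0]]]'
python3 -m jog '[[[0,0,0.001,0,0,0],[0,0,0,0,0,0],[0,0,0,0,0,0],[0,0,0,0,0,0]]]' 0
python3 -m jog '[[[0,0,0,0,0,6],[0,0,0,0,0,8],[0,0,0,0,0,8],[0,0,0,0,0,8],[0,0,0,0,0,8],[0,0,0,0,0,7]]]'
python3 - <<'E'
from nut import *
o=st();need([.464,.0505,.057],np.radians(7.2-50));print(np.round(o['ft_torque'],2))
E
```

```text
clock: 51.55
eef_pos: [0.4645, 0.0508, 0.0572]
tool_rot: [0.37, 0.929, -0.0, 0.001]
ft_force: [0.1, -0.4, -0.3]
grip_width: 0.0601
clock: 52.05
eef_pos: [0.4642, 0.0503, 0.0569]
tool_rot: [0.37, 0.929, -0.001, 0.001]
ft_force: [-1.0, -0.8, -2.0]
grip_width: 0.0339
clock: 52.8
eef_pos: [0.4639, 0.0501, 0.0569]
tool_rot: [0.706, 0.708, -0.0, 0.001]
ft_force: [-0.3, -1.0, -0.9]
grip_width: 0.034
t 52.8 p [0.4639 0.0501 0.0569] q [ 0.706  0.708 -0.     0.001] F [-0.3 -1.  -0.9] w 0.034
shift mm [ 0.4  0.1 -0.1]
turn [ 0.1  0.1 42.9]
turn [-1.000e-01  2.000e-01 -1.371e+02]
[-0.12  0.21  0.1 ]
```

Tracking well. I'll finish this arc, regrip and turn again.

```bash
python3 -m jog '[[[0,0,0,0,0,7],[0,0,0,0,0,8],[0,0,0,0,0,8],[0,0,0,0,0,8],[0,0,0,0,0,8],[0,0,0,0,0,4],[0,0,0,0,0,0]]]'
python3 -m jog '[[[0,0,0,0,0,0],[0,0,0,0,0,0],[0,0,-0.01,0,0,0],[0,0,-0.02,0,0,0],[0,0,-0.015,0,0,0],[0,0,0,0,0,0]]]' 0.06
python3 -m jog '[[[0,0,0,0,0,-10],[0,0,0,0,0,-10],[0,0,0,0,0,-10],[0,0,0,0,0,-10],[0,0,0,0,0,-10],[0,0,0,0,0,-10],[0,0,0,0,0,-10],[0,0,0,0,0,-10],[0,0,0,0,0,-8],[0,0,0,0,0,0],[0,0,0,0,0,0]]]'
python3 - <<'E'
from nut import *
o=st();need([.464,.0505,.057],np.radians(7.2+40));nut()
E
```

```text
clock: 53.68
eef_pos: [0.4636, 0.0502, 0.0569]
tool_rot: [0.921, 0.389, -0.0, 0.001]
ft_force: [-0.6, -0.8, -0.6]
grip_width: 0.0337
clock: 54.42
eef_pos: [0.4657, 0.051, 0.1061]
tool_rot: [0.921, 0.39, 0.002, 0.002]
ft_force: [0.5, -0.6, -0.1]
grip_width: 0.0599
clock: 55.8
eef_pos: [0.4637, 0.0511, 0.1033]
tool_rot: [0.368, 0.93, -0.0, 0.001]
ft_force: [-0.4, 0.3, -0.4]
grip_width: 0.0598
t 55.8 p [0.4637 0.0511 0.1033] q [ 0.368  0.93  -0.     0.001] F [-0.4  0.3 -0.4] w 0.0598
shift mm [-0.6 -0.3 46.3]
turn [ 0.   0.1 -0.4]
turn [ 2.000e-01 -1.000e-01  1.796e+02]
wrist n 2733 centre [0.4597 0.0533] mean [0.4591 0.054 ] pred 315.5 289.6 wing world deg -44.3 conf 0.43 q mod 90 deg 51.5
```

```bash
python3 -m jog '[[[0,0,0.02,0,0,0],[0,0,0.015,0,0,0],[0,0,0.007,0,0,0],[0,0,0.003,0,0,0]]]'
python3 -m jog '[[[0,0,0.001,0,0,0],[0,0,0,0,0,0],[0,0,0,0,0,0],[0,0,0,0,0,0]]]' 0
python3 -m jog '[[[0,0,0,0,0,6],[0,0,0,0,0,8],[0,0,0,0,0,8],[0,0,0,0,0,8],[0,0,0,0,0,8],[0,0,0,0,0,8],[0,0,0,0,0,8],[0,0,0,0,0,8],[0,0,0,0,0,8],[0,0,0,0,0,8],[0,0,0,0,0,8],[0,0,0,0,0,3]]]'
python3 - <<'E'
from nut import *
o=st();need([.464,.0505,.057],np.radians(7.2-50));print(np.round(o['ft_torque'],2))
E
```

```text
clock: 56.35
eef_pos: [0.4648, 0.0512, 0.0578]
tool_rot: [0.37, 0.929, 0.0, 0.002]
ft_force: [-1.1, 0.2, -0.4]
grip_width: 0.0601
clock: 56.85
eef_pos: [0.4641, 0.0503, 0.0575]
tool_rot: [0.371, 0.929, -0.001, 0.002]
ft_force: [0.0, -0.7, -2.1]
grip_width: 0.034
clock: 58.35
eef_pos: [0.4637, 0.0504, 0.0575]
tool_rot: [0.925, 0.38, 0.0, 0.002]
ft_force: [-0.7, -0.8, -1.7]
grip_width: 0.0338
t 58.35 p [0.4637 0.0504 0.0575] q [0.925 0.38  0.    0.002] F [-0.7 -0.8 -1.7] w 0.0338
shift mm [0.3 0.1 0.5]
turn [ 0.2  0.  -2.6]
turn [ 1.000e-01 -3.000e-01  1.774e+02]
[-0.13  0.21  0.05]
```

```bash
python3 -m jog '[[[0,0,0,0,0,0],[0,0,0,0,0,0],[0,0,-0.01,0,0,0],[0,0,-0.02,0,0,0],[0,0,-0.015,0,0,0],[0,0,0,0,0,0]]]' 0.06
python3 -m jog '[[[0,0,0,0,0,-10],[0,0,0,0,0,-10],[0,0,0,0,0,-10],[0,0,0,0,0,-10],[0,0,0,0,0,-10],[0,0,0,0,0,-10],[0,0,0,0,0,-10],[0,0,0,0,0,-10],[0,0,0,0,0,-9],[0,0,0,0,0,0],[0,0,0,0,0,0]]]'
python3 - <<'E'
from nut import *
o=st();need([.464,.0505,.057],np.radians(7.2+38));nut()
E
```

```text
clock: 59.1
eef_pos: [0.466, 0.0514, 0.1068]
tool_rot: [0.924, 0.381, 0.003, 0.002]
ft_force: [0.4, 0.3, -0.8]
grip_width: 0.0598
clock: 60.48
eef_pos: [0.4641, 0.0516, 0.104]
tool_rot: [0.369, 0.93, 0.0, 0.002]
ft_force: [0.7, 0.5, 0.2]
grip_width: 0.06
t 60.48 p [0.4641 0.0516 0.104 ] q [0.369 0.93  0.    0.002] F [0.7 0.5 0.2] w 0.06
shift mm [-0.5 -1.  47. ]
turn [0.1 0.2 1.5]
turn [  -0.3    0.2 -178.5]
wrist n 2704 centre [0.46   0.0535] mean [0.4592 0.054 ] pred 314.3 289.0 wing world deg 44.0 conf 0.43 q mod 90 deg 53.2
```

```bash
python3 -m jog '[[[0,-0.001,0.02,0,0,1.5],[0,0,0.015,0,0,0],[0,0,0.007,0,0,0],[0,0,0.003,0,0,0]]]'
python3 -m jog '[[[0,0,0.001,0,0,0],[0,0,0,0,0,0],[0,0,0,0,0,0],[0,0,0,0,0,0]]]' 0
python3 -m jog '[[[0,0,0,0,0,6],[0,0,0,0,0,6],[0,0,0,0,0,6],[0,0,0,0,0,5],[0,0,0,0,0,3]]]'
python3 - <<'E'
from nut import *
o=st();need([.464,.0505,.057],np.radians(7.2+6.4));print(np.round(o['ft_torque'],2))
E
python3 -m jog '[[[0,0,0,0,0,3],[0,0,0,0,0,3],[0,0,0,0,0,3],[0,0,0,0,0,3]]]'
python3 - <<'E'
from nut import *
o=st();need([.464,.0505,.057],np.radians(7.2+6.4));print(np.round(o['ft_torque'],2))
E
```

```text
clock: 61.02
eef_pos: [0.4646, 0.0509, 0.0586]
tool_rot: [0.383, 0.924, 0.001, 0.003]
ft_force: [0.3, 0.3, -0.6]
grip_width: 0.0602
clock: 61.52
eef_pos: [0.4642, 0.0504, 0.0583]
tool_rot: [0.384, 0.923, 0.0, 0.003]
ft_force: [-1.0, -0.6, -1.7]
grip_width: 0.0336
clock: 62.15
eef_pos: [0.4641, 0.0503, 0.0583]
tool_rot: [0.587, 0.809, 0.001, 0.003]
ft_force: [-0.4, -0.9, -0.4]
grip_width: 0.034
t 62.15 p [0.4641 0.0503 0.0583] q [0.587 0.809 0.001 0.003] F [-0.4 -0.9 -0.4] w 0.034
shift mm [ 0.2 -0.1  1.3]
turn [0.3 0.2 4.5]
turn [  -0.3    0.4 -175.5]
[-0.17  0.19  0.07]
clock: 62.65
eef_pos: [0.4641, 0.0504, 0.0583]
tool_rot: [0.67, 0.743, 0.001, 0.003]
ft_force: [-0.5, -0.3, -0.7]
grip_width: 0.0334
t 62.65 p [0.4641 0.0504 0.0583] q [0.67  0.743 0.001 0.003] F [-0.5 -0.3 -0.7] w 0.0334
shift mm [ 0.1 -0.1  1.3]
turn [ 0.3  0.2 -7.7]
turn [  0.3  -0.4 172.3]
[-0.22  0.19  0.27]
```

```bash
python3 -m jog '[[[0,0,0,0,0,3],[0,0,0,0,0,3]]]'
python3 - <<'E'
from nut import *
o=st();need([.464,.0505,.057],np.radians(7.2+6.4));print(np.round(o['ft_torque'],2))
E
```

```text
clock: 62.9
eef_pos: [0.4641, 0.0517, 0.0583]
tool_rot: [0.707, 0.707, 0.002, 0.002]
ft_force: [-0.8, 2.1, -1.0]
grip_width: 0.0333
t 62.9 p [0.4641 0.0517 0.0583] q [0.707 0.707 0.002 0.002] F [-0.8  2.1 -1. ] w 0.0333
shift mm [-1.2 -0.1  1.3]
turn [  0.3   0.1 -13.6]
turn [ 1.000e-01 -5.000e-01  1.664e+02]
[0.57 0.13 0.65]
```

Torque rose to 0.65 N m against 0.06 for turning, so the nut is at its hard stop. I'll release it, back away and check.

```bash
python3 -m jog '[[[0,0.0,0,0,0,-4],[0,0,0,0,0,0],[0,0,-0.01,0,0,0],[0,0,-0.02,0,0,0],[0,0,-0.02,0,0,0],[0,0,-0.03,0,0,0],[0,0,0,0,0,0]]]' 0.06
python3 -c "from nut import *;st();nut()"
python3 -m jog '[[[0,-0.04,-0.02,0,0,0],[0,-0.05,0,0,0,0],[0,-0.05,0,0,0,0],[0.03,-0.03,0,0,0,0],[0.05,0,0,0,0,0],[0.05,0,0,0,0,0],[0.05,0,0,0,0,0],[0,0,0,0,0,0],[0,0,0,0,0,0]]]'
python3 - <<'E'
from nut import *
st();nut('top')
c=cam('top');hs=cv2.cvtColor(c['pixels'],cv2.COLOR_RGB2HSV);H,S,V=[hs[...,i] for i in range(3)]
def bl(m,x0,y0,x1,y1,z,n):
    k=np.zeros_like(V);k[y0:y1,x0:x1]=255;mm=cv2.morphologyEx(m.astype(np.uint8)*255&k,cv2.MORPH_OPEN,np.ones((2,2)))
    cs,_=cv2.findContours(mm,0,1);q=max(cs,key=cv2.contourArea);r=cv2.minAreaRect(q)
    W=np.array([onz(c,*p,z)[:2] for p in cv2.boxPoints(r)]);print(n,cv2.contourArea(q),np.round(W.mean(0),4),'sides',np.round([np.linalg.norm(W[1]-W[0]),np.linalg.norm(W[2]-W[1])],4))
bl((S<45)&(V>85)&(V<150),240,205,375,300,.068,'cover');bl((V>180)&(S<70),275,230,345,280,.068,'label')
bl((S<60)&(V>110),412,224,480,330,.013,'steel');bl(V<55,425,255,470,320,.022,'handle')
for n,uv,z in(('mug',(310,172),.095),):pass
a=cv2.imread('pics/top0.png')[...,::-1].astype(int);d=np.abs(a-c['pixels']).max(2)
for n,b in(('jar',(175,140,250,215)),('mug',(268,145,335,195)),('bottle',(395,155,450,208)),('partsmat',(130,235,230,335))):
    x0,y0,x1,y1=b;print(n,'changed px',int((d[y0:y1,x0:x1]>40).sum()))
E
```

```text
clock: 63.78
eef_pos: [0.466, 0.0526, 0.1444]
tool_rot: [0.683, 0.73, 0.004, 0.004]
ft_force: [0.3, -0.2, -0.0]
grip_width: 0.06
t 63.77 p [0.466  0.0526 0.1444] q [0.683 0.73  0.004 0.004] F [ 0.3 -0.2 -0. ] w 0.06
wrist n 1672 centre [0.4632 0.0541] mean [0.4616 0.0536] pred 314.7 264.2 wing world deg 12.4 conf 0.5 q mod 90 deg 84.8
clock: 64.95
eef_pos: [0.2736, 0.2221, 0.1551]
tool_rot: [0.685, 0.728, -0.001, 0.001]
ft_force: [-0.8, -0.2, -0.6]
grip_width: 0.0602
t 64.95 p [0.2736 0.2221 0.1551] q [ 0.685  0.728 -0.001  0.001] F [-0.8 -0.2 -0.6] w 0.0602
top n 117 centre [0.4639 0.0488] mean [0.4635 0.0491] pred 286.4 316.4 wing world deg 12.6 conf 0.78 q mod 90 deg 84.6
cover 7125.0 [0.5898 0.0034] sides [0.2227 0.1636]
label 1190.5 [0.5949 0.0035] sides [0.0886 0.0687]
steel 376.5 [ 0.6104 -0.3075] sides [0.0277 0.0802]
handle 248.0 [ 0.528  -0.3239] sides [0.0206 0.0819]
jar changed px 0
mug changed px 0
bottle changed px 0
partsmat changed px 598
```

```bash
python3 -m jog '[[[0,0,0,0,0,0],[0,0,0,0,0,0]]]'; python3 -c "
from h import *
bot.job_done();st()"
```

```text
clock: 65.3
eef_pos: [0.2744, 0.2198, 0.1553]
tool_rot: [0.688, 0.726, -0.001, 0.001]
ft_force: [-0.4, -0.5, 0.1]
grip_width: 0.06
the job is handed in; nothing more can be done
the job is handed in; nothing more can be done
```

I finished every step in about 65 s and handed the job in; the system gives no verdict. I levered the cover up with the blade at the notch and opened it to its stop. The blade went back on its mat, and the pulley, tappet and bush went into the case. I then shut the cover and turned the nut home in four arcs.

**Last checks**
- **Nut:** the top camera reads about 264.6° and the wrist camera 264.8°, against 263.6° for fully home. The torque rose to 0.65 N m at the stop.
- **Cover:** its outline measures 223 x 164 mm, the same as at the start within about 1.5 mm, so it reads as shut.
- **Blade:** it lies on its mat, within about 15 mm of the mat's centre.
- **Mug, jar and bottle:** no pixels changed in the top view.
- **Parts:** I saw all three in the case before shutting the cover. There was no way to check them afterwards.

**What disagreed or went wrong**
- **Fingertip position:** the real fingertips sat about 31 mm behind the reported TCP. The first two blade grips closed on nothing; I then measured the offset and allowed for it.
- **Pulley:** it ended up about 30 mm from where I released it, still inside the case.
- **Force when shutting:** the wrist force briefly reached about 67 N, below the 120 N limit. It came from a fingertip, not the gripper's body.
- **Pictures:** I viewed 16, two over the budget.

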